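# Tighten a permeability cell's cap in cross order

### The job

Take the T-handled socket wrench out of its stand and tighten the four nuts on the soil cell's cap clockwise in cross order (a nut, the one facing it, then the other two) in two passes: on the first turn every nut by about 30 degrees and no more, on the second turn each one until you feel it come up firm against its stop, without forcing it further. Only the wrench may touch the cell, and do not lean on it; then stand the wrench back upright in its stand, let go, and leave the other things alone.

Things in the scene. Friction and masses are not known exactly. Their poses are not given: they have to be found in the camera images.
- cell: Soil permeability cell, fixed to the bench: round aluminium base (164 mm diameter), clear barrel and round aluminium cap (160 mm diameter), told apart from everything else by four identical square steel nuts in a ring on its cap. Origin: centre of its underside on the bench, z up. The cap's flat top is 76 mm above the origin. A brass port stands up 20 mm in the middle of the cap (radius 10 mm).
- wrench: Steel T-handled socket wrench, about 0.35 kg, 124 mm tall, standing socket down in its stand at the start. Origin: centre of the socket's mouth (the lowest point), z up along the shaft (radius 8 mm, 39 to 98 mm up), x along the handle. On the bottom is the square socket, about 43 x 43 mm outside at its mouth.
- wrench_handle (a point): Centre of the wrench's handle, 111 mm above the wrench's origin: a dark flat-sided bar across the top of the shaft, 100 mm long along the wrench's x, 24 mm thick along its y, 26 mm high.
- wrench_socket (a point): Inside of the socket, on the axis 6 mm above the mouth, where its straight part begins: a square 28.4 mm across flats, flats parallel and square to the handle (x and y), up to 29 mm above the mouth; below, the mouth flares to 34 mm. On a nut it has 2.2 mm of clearance each side and about 12 degrees of play each way before it bites; fully seated, the mouth is on or within 6 mm of the cap.
- stand: Wrench stand fixed to the bench: dark steel foot 100 mm in diameter with a black open cup on it. Origin: centre of its underside on the bench. The cup's rim is 32 mm, its floor 8 mm above the origin, inside radius 32 mm; the wrench stands in it on its socket.
- nut_1_top (a point): Centre of the top face of square nut 1, 19 mm above the cap and 52 mm from the cell's middle. The nut is 24 mm across flats, 18 mm high; its flats are parallel to this frame's x and y, z is up, and the frame turns with the nut. Nuts 1, 2, 3, 4 follow one another anticlockwise seen from above: 1 faces 3, 2 faces 4.
- nut_2_top (a point): Centre of the top face of square nut 2, 19 mm above the cap and 52 mm from the cell's middle. The nut is 24 mm across flats, 18 mm high; its flats are parallel to this frame's x and y, z is up, and the frame turns with the nut. Nuts 1, 2, 3, 4 follow one another anticlockwise seen from above: 1 faces 3, 2 faces 4.
- nut_3_top (a point): Centre of the top face of square nut 3, 19 mm above the cap and 52 mm from the cell's middle. The nut is 24 mm across flats, 18 mm high; its flats are parallel to this frame's x and y, z is up, and the frame turns with the nut. Nuts 1, 2, 3, 4 follow one another anticlockwise seen from above: 1 faces 3, 2 faces 4.
- nut_4_top (a point): Centre of the top face of square nut 4, 19 mm above the cap and 52 mm from the cell's middle. The nut is 24 mm across flats, 18 mm high; its flats are parallel to this frame's x and y, z is up, and the frame turns with the nut. Nuts 1, 2, 3, 4 follow one another anticlockwise seen from above: 1 faces 3, 2 faces 4.
- nut_1 (a joint): How far nut 1 has been tightened on its stud (rad): grows clockwise seen from above, 0 to 0.1 at the start (finger tight). It runs stiffly (about 0.2 N m, stays where it is left) until it comes up against its stop, home, somewhere between 0.88 and 1.12: a different place for each nut, not measured, to be felt as a sharp rise in torque.
- nut_2 (a joint): How far nut 2 has been tightened on its stud (rad): grows clockwise seen from above, 0 to 0.1 at the start (finger tight). It runs stiffly (about 0.2 N m, stays where it is left) until it comes up against its stop, home, somewhere between 0.88 and 1.12: a different place for each nut, not measured, to be felt as a sharp rise in torque.
- nut_3 (a joint): How far nut 3 has been tightened on its stud (rad): grows clockwise seen from above, 0 to 0.1 at the start (finger tight). It runs stiffly (about 0.2 N m, stays where it is left) until it comes up against its stop, home, somewhere between 0.88 and 1.12: a different place for each nut, not measured, to be felt as a sharp rise in torque.
- nut_4 (a joint): How far nut 4 has been tightened on its stud (rad): grows clockwise seen from above, 0 to 0.1 at the start (finger tight). It runs stiffly (about 0.2 N m, stays where it is left) until it comes up against its stop, home, somewhere between 0.88 and 1.12: a different place for each nut, not measured, to be felt as a sharp rise in torque.
- stud_1 (a joint): Windup of stud 1 under the load of its nut (rad): 0 when unloaded, 0.04 while the nut is running, then 0.2 per N m (spring of 5 N m/rad); springs back when let go. Above 0.2 (1 N m) the stud is overstrained.
- stud_2 (a joint): Windup of stud 2 under the load of its nut (rad): 0 when unloaded, 0.04 while the nut is running, then 0.2 per N m (spring of 5 N m/rad); springs back when let go. Above 0.2 (1 N m) the stud is overstrained.
- stud_3 (a joint): Windup of stud 3 under the load of its nut (rad): 0 when unloaded, 0.04 while the nut is running, then 0.2 per N m (spring of 5 N m/rad); springs back when let go. Above 0.2 (1 N m) the stud is overstrained.
- stud_4 (a joint): Windup of stud 4 under the load of its nut (rad): 0 when unloaded, 0.04 while the nut is running, then 0.2 per N m (spring of 5 N m/rad); springs back when let go. Above 0.2 (1 N m) the stud is overstrained.
- tin: Bystander, to be left alone. Closed round sample tin, 52 mm diameter, 50 mm high; origin under its centre.
- spatula: Bystander, to be left alone. Spatula lying flat, 200 mm long along its x; origin under its middle.
- beaker: Bystander, to be left alone. Glass beaker, 70 mm diameter, 90 mm high; origin under its centre.
- tub: Bystander, to be left alone. Open clear plastic tub, 100 x 100 x 120 mm high; origin under its centre.
- pot_lid: Bystander, to be left alone. Round black lid lying flat, 160 mm diameter, 11 mm thick; origin under its centre.
- weight: Bystander, to be left alone. Brass cylinder weight, 44 mm diameter, 40 mm high; origin under its centre.
- collar: Bystander, to be left alone. Loose steel ring, 60 mm outside diameter, 20 mm high; origin under its centre.
Mind the look-alikes: they are no part of the job. What is shaped like the wrench but purple or yellow is not meant. Leave any blue or orange look-alike of the stand alone.

How it is judged:
By the outcome, as a careful person would: the job done as asked, in the order asked, and still so for the second after the job is handed in, with the robot touching nothing.
It also fails if it takes over 72 s, if anything falls off the work surface, if the arm or the gripper's body presses on something with over 40 N, if the wrist force passes 120 N, or if a joint passes its speed limit or range.

### The arm

A 6-joint arm with a two-finger parallel gripper is mounted at the origin on the work surface. World frame = base frame: x ahead of the robot, y to its left, z up, the work surface at z = 0. Lengths are in m, angles in rad, forces in N, time in s.
With the tool pointing down it reaches from about 0.35 to 0.85 m from the base axis. Payload 8.1 kg.
Tool frame: the origin (TCP) lies on the centre line of the jaws, within the pads' length; the fingertips stand robot.tip_extent ahead of it and the grasp point (between the pads) lies 11 mm behind it (robot.tip_extent is the distance from the TCP to the fingertips, in m); y points along the fingers, z is the direction in which the jaws open and shut, and the axes are right-handed (so a half turn about y gives the same grasp; the last joint's range is limited). The gripper opens to 93 mm and grips with 3 to 60 N. Pads are 15 mm wide; open, the fingers measure 128 mm over their backs; the gripper's body (75 mm by 188 mm) begins 65 mm behind the grasp point.
Start: joints at [1.154, 0.13, 1.488, -0, 1.523, -0.085], TCP at [0.195, 0.567, 0.227] pointing down, gripper open.
Joint ranges: [-2.96, 2.96], [-0.89, 2.26], [0.02, 2.5], [-1.34, 4.48], [0, 2.73], [-2.66, 2.66]. Speed limits (rad/s): [2.39, 2.39, 2.79, 3.14, 3.14, 3.14].

### API

Orientations are given as a rotation vector (axis times angle).
In Python, from plant import monitor, optics, robot gives the robot as it stands.
- The arm moves only by the shell command python3 -m inch 'ROWS' [OPENING] [FORCE]. ROWS is JSON, a list that holds one entry, the list of rows, each a list of 6 numbers: the shift along the tool's x, y, z in mm, then the turn, a rotation vector about the tool's x, y, z in rad. A call has 1 to 8 rows; each row shifts and turns the commanded pose from where the row before left it, along the tool's axes as they then stand; what a row does not reach is not made up. A row lasts 1/8 s, in which the tool goes at most 62.5 mm and 10.7 degrees, less where a joint would pass 70% of its speed; a pose out of reach is approached as far as the arm can. A call is refused whole if a number of a shift passes 62.5 or a number of a turn 0.188, either way. A call with a gripper value outside its range is refused whole. OPENING is the finger opening in mm, from 0 to 93, set as the call begins (- or left out, the last holds). The fingers move at their own pace and stop on an object; FORCE is the grip in N (left out, the last holds). Time passes only in rows, so rows that do not move let the fingers close. It gives the time, the measured TCP pose, the force and the opening at its end, in the units of the state.
- monitor.read_state(): the state, without advancing time (a new reading comes with each control period).
- optics.read_camera(name): name is "scene" or "top"; returns a dict with "image" (384x512x3 uint8, blue, green, red), "fx", "fy", "cx", "cy" (pixels), "k1" (the pictures are not rectified: a ray, as slopes to the right and down, at radius r is drawn at 1 + k1 r^2 times it, then the intrinsics apply), "rvec" (rotation vector, rad) and "tvec" (3), from world to camera coordinates, as OpenCV has them. Camera axes: x right, y down, z forward; pixel columns grow to the right and rows downward; lengths in m; the calibration is good to about 2 mm. A picture is of the moment at which its call begins. There is no depth.
- robot.close_job(): hands the job in, once; it reports no verdict.
The state is a dict: "t": time; "q": joint angles; "dq": joint speeds; "joint_torque": joint torques, N m; "tool_pos": TCP position; "orientation": TCP orientation; "force": force on the tool from outside, world axes, zero at the start; "wrist_torque": the same for the moment, N m; "opening": finger opening in m.
Only numpy, scipy, OpenCV 4.12 (cv2) and the standard library are available. Lean on these libraries where they do the work, as an engineer would, in place of code of your own. Each camera call takes 0.05 s, during which the arm holds its last target.

## Working session

There is one attempt and no reset: what is moved stays moved. The work goes in short steps, Python scripts to look and compute and a shell command to move; the robot and the scene stay as the last step left them, time stands still between calls to the robot, and variables do not carry over. Pictures are saved under pics/ and viewed, and the job is handed in when it is done.

```bash
ls; mkdir -p pics; cat > h.py <<'E'
import numpy as np, cv2
from plant import monitor, optics, robot
def snap(name,fn):
    c=optics.read_camera(name); cv2.imwrite('pics/'+fn,c['image']); np.save('pics/'+fn+'.npy',c,allow_pickle=True); return c
def load(fn): return np.load('pics/'+fn+'.npy',allow_pickle=True).item()
def K(c): return np.array([[c['fx'],0,c['cx']],[0,c['fy'],c['cy']],[0,0,1.]])
def proj(c,P):
    return cv2.projectPoints(np.array(P,float).reshape(-1,1,3),np.array(c['rvec'],float),np.array(c['tvec'],float),K(c),np.array([c['k1'],0,0,0,0.]))[0].reshape(-1,2)
def ray(c,uv,z):
    p=cv2.undistortPoints(np.array(uv,float).reshape(-1,1,2),K(c),np.array([c['k1'],0,0,0,0.])).reshape(-1,2)
    R=cv2.Rodrigues(np.array(c['rvec'],float))[0];t=np.array(c['tvec'],float).ravel()
    o=-R.T@t; d=np.c_[p,np.ones(len(p))]@R
    return o+d*((z-o[2])/d[:,2])[:,None]
E
python3 - <<'E'
from h import *
for n in('scene','top'):
    c=snap(n,n+'0.png'); print(n,c['fx'],c['k1'],c['rvec'],c['tvec'])
    cv2.imwrite(f'pics/{n}0b.png',cv2.resize(c['image'],(800,600),interpolation=cv2.INTER_CUBIC))
s=monitor.read_state(); print(s, robot.tip_extent)
E
```

```text
pics
scene 411.00434907257915 0.005124156599203968 [ 2.06264287  1.59998126 -0.50158317] [-0.12749149 -0.33636369  1.52353741]
top 389.8869680577877 -0.1298196554897818 [ 2.14472543 -2.0845354   0.19997751] [-0.00430697  0.53094276  1.2973906 ]
{'t': 0.1, 'q': array([ 1.15359778e+00,  1.31066500e-01,  1.48912786e+00,  2.97021103e-06,
        1.52302569e+00, -8.53842726e-02]), 'dq': array([ 1.34540179e-03, -2.40197564e-03, -2.89699677e-03,  1.20690628e-03,
       -1.48849360e-05, -2.45030751e-03]), 'joint_torque': array([ 1.55263744e-03, -5.61343646e+01, -4.93094516e+01,  7.69697875e-02,
        2.92068534e-02, -3.68379392e-05]), 'tool_pos': array([0.19522524, 0.56683345, 0.22572713]), 'orientation': array([-1.55664517,  0.2607679 , -0.2601252 ]), 'force': array([ 0.12807654, -0.22411613, -0.77691636]), 'wrist_torque': array([ 0.10527303,  0.01165324, -0.03690038]), 'opening': 0.09309955176227656} 0.008
```

View pics/scene0b.png

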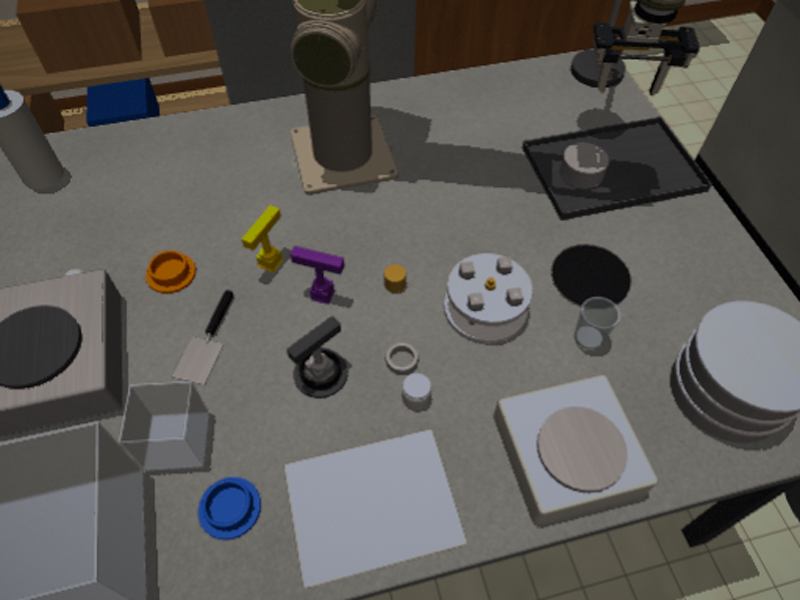

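View pics/top0b.png

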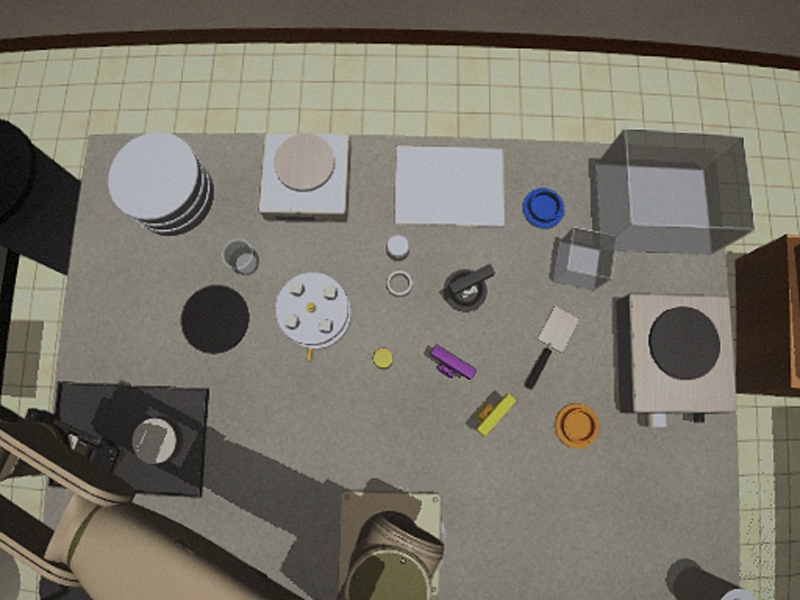

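In the scene view (800x600) the wrench candidates are dark grey at (317,345), purple at (319,272) and yellow at (264,240). The stand candidates are the dark one at (320,373), orange at (170,270) and blue at (230,507). I choose the dark wrench in the dark stand. The cell is the round cap with four square nuts at (490,288); the pot lid at (591,275) and the discs are not it. Next I check these in close crops.

```bash
python3 - <<'E'
from h import *
def crop(fn,x0,y0,x1,y1,s):
    im=load(fn)['image'][y0:y1,x0:x1]; return cv2.resize(im,(400,int(400*(y1-y0)/(x1-x0))),interpolation=cv2.INTER_CUBIC)
a=crop('top0.png',170,165,230,225,0);b=crop('top0.png',270,155,330,215,0)
cv2.imwrite('pics/cropt.png',np.hstack([a,b]))
a=crop('scene0.png',280,155,350,225,0);b=crop('scene0.png',170,190,240,260,0)
cv2.imwrite('pics/crops.png',np.hstack([a,b]))
E
```

```text
(no output)
```

View pics/cropt.png

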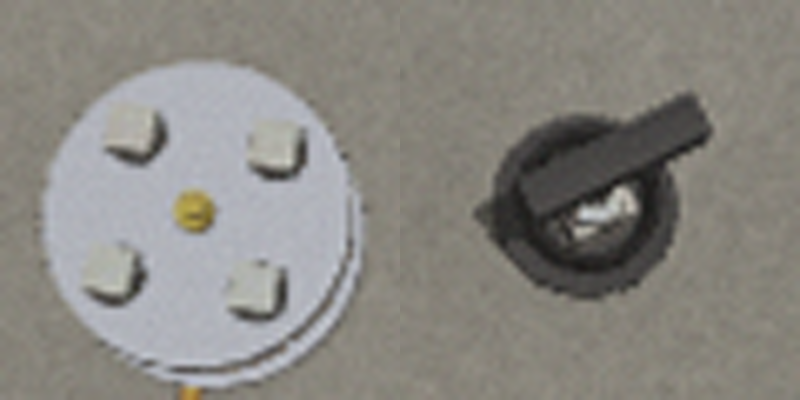

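View pics/crops.png

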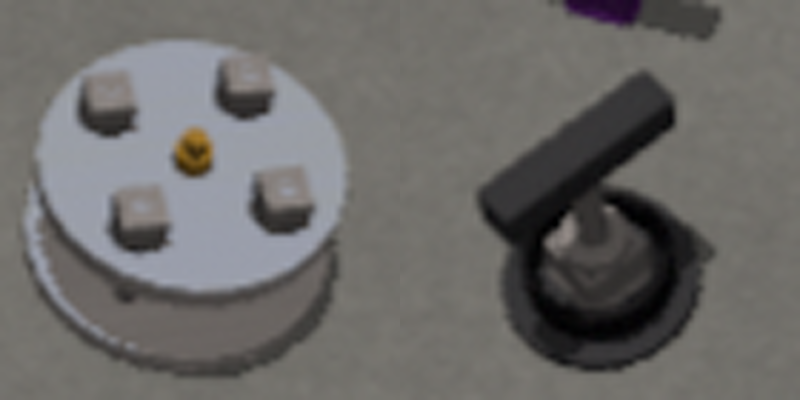

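```bash
cat > seg.py <<'E'
from h import *
from scipy.optimize import least_squares
# cap: fit circle at z=.076 R=.08 to bright cap contour in each image
S=8
def up(im,x0,y0,x1,y1):
    return cv2.resize(im[y0:y1,x0:x1],None,fx=S,fy=S,interpolation=cv2.INTER_CUBIC)
def topx(p,x0,y0): return (np.array(p,float)+.5)/S-.5+[x0,y0]
def warp(c,cx,cy,z,half,px=0.0005):
    n=int(2*half/px)+1
    xs=cx+half-np.arange(n)*px; ys=cy+half-np.arange(n)*px
    X,Y=np.meshgrid(xs,ys,indexing='ij')
    P=np.c_[X.ravel(),Y.ravel(),np.full(X.size,z)]
    uv=proj(c,P).astype(np.float32)
    return cv2.remap(c['image'],uv[:,0].reshape(n,n),uv[:,1].reshape(n,n),cv2.INTER_CUBIC)
E
python3 - <<'E'
from seg import *
t=load('top0.png');s=load('scene0.png')
c0=ray(t,[[170+195/6.667,165+210/6.667]],.096)[0];print(c0)
print(ray(s,[[280+195/400*70,155+150/400*70]],.096))
for n,c in(('t',t),('s',s)):
  a=warp(c,c0[0],c0[1],.076,.1); b=warp(c,c0[0],c0[1],.095,.1)
  cv2.imwrite(f'pics/w{n}.png',np.hstack([a,b]))
E
```

```text
[0.49775401 0.17854921 0.096     ]
[[0.50875158 0.17995158 0.096     ]]
```

View pics/wt.png

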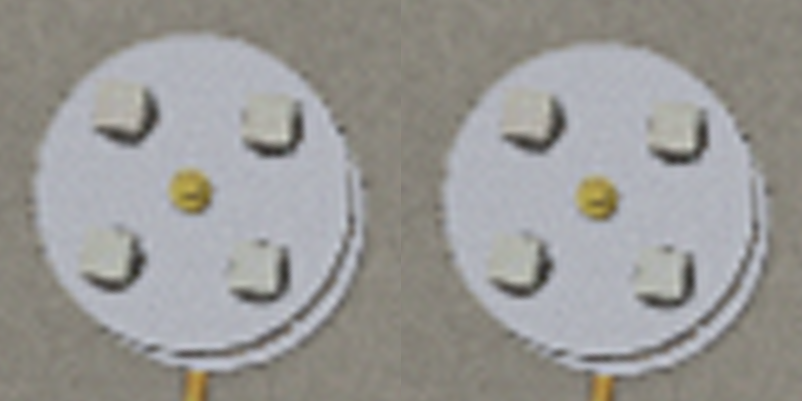

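View pics/ws.png

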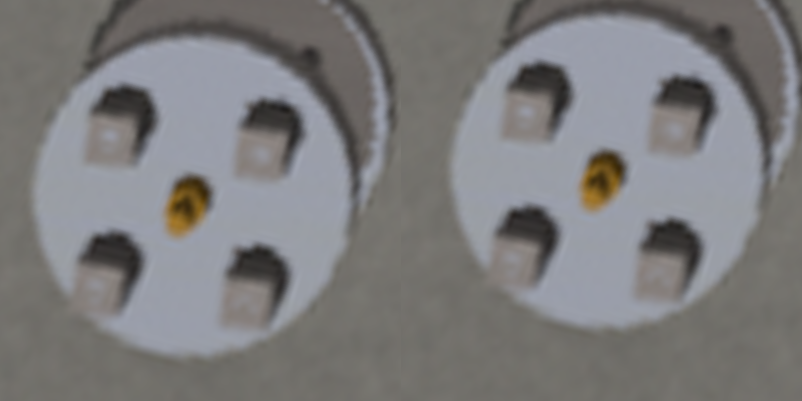

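```bash
cat > nuts.py <<'E'
from seg import *
from scipy.optimize import minimize
def fitnuts(c,c0,guess,tag,z=.095):
    im=cv2.GaussianBlur(warp(c,c0[0],c0[1],z,.1).astype(np.float32),(0,0),2)
    out=[]
    # probability: warm & bright
    for g in guess:
        g=np.array(g,float)
        X,Y=np.meshgrid(np.arange(401),np.arange(401))
        core=im[int(g[1])-8:int(g[1])+9,int(g[0])-8:int(g[0])+9].reshape(-1,3).mean(0)
        dist=np.linalg.norm(im-core,axis=2)
        reg=(abs(X-g[0])<45)&(abs(Y-g[1])<45)
        lab=1/(1+np.exp((dist-18)/4))
        def cost(p):
            dx=X-p[0];dy=Y-p[1];u=dx*np.cos(p[2])+dy*np.sin(p[2]);v=-dx*np.sin(p[2])+dy*np.cos(p[2])
            d=np.maximum(abs(u),abs(v))-24
            m=1/(1+np.exp(d/1.5))
            return ((m-lab)**2)[reg].sum()
        best=min((minimize(cost,[g[0],g[1],a],method='Nelder-Mead',options=dict(initial_simplex=[[g[0],g[1],a],[g[0]+4,g[1],a],[g[0],g[1]+4,a],[g[0],g[1],a+.15]])) for a in(-.5,-.25,0,.25,.5)),key=lambda r:r.fun)
        p=best.x
        # image col->-y, row->-x ; image angle a (col toward row) -> world: dir (col=cos,row=sin) => (x,y)=(-sin,-cos); mod 90 world angle = -a
        w=(c0[0]+(200-p[1])*.0005, c0[1]+(200-p[0])*.0005, np.degrees(-p[2]))
        out.append(w); print(tag,np.round(w,4),round(best.fun,1))
    o=np.array(out); m=o[:,:2].mean(0); print('mean',m,'r',np.linalg.norm(o[:,:2]-m,axis=1),'ang',np.degrees(np.arctan2(o[:,1]-m[1],o[:,0]-m[0])))
    return o
E
python3 - <<'E'
from nuts import *
c0=[.49775,.17855]
fitnuts(load('top0.png'),c0,[(126,118),(274,131),(259,272),(111,260)],'top')
fitnuts(load('scene0.png'),c0,[(123,113),(275,130),(259,275),(110,260)],'scn')
E
```

```text
top [ 0.5445  0.2184 -6.1117] 1129.9
top [ 0.5375  0.1448 -9.3243] 785.5
top [  0.4656   0.1579 -77.5926] 2576.0
top [ 0.4726  0.2284 11.5768] 1551.0
mean [0.50505459 0.18737204] r [0.05018338 0.05352799 0.04924477 0.05231273] ang [  38.1297585   -52.62851465 -143.27954159  128.3982313 ]
scn [ 0.5373  0.2191 -7.6003] 730.6
scn [ 0.5304  0.1451 -7.8172] 646.6
scn [ 0.458   0.1503 -5.3101] 587.4
scn [  0.4648   0.2256 -16.845 ] 754.9
mean [0.4976281  0.18503906] r [0.05229501 0.05167268 0.05266206 0.05224474] ang [  40.60782871  -50.62076919 -138.77939743  128.99332872]
```

```bash
python3 - <<'E'
from seg import *
c0=[.49775,.17855]
o=[]
for f in('top0.png','scene0.png'):
    im=warp(load(f),c0[0],c0[1],.095,.1).astype(float)
    d=im[:,:,2]-im[:,:,0]; g=im.sum(2)/3
    for p in [(126,118),(193,197),(160,140),(111,260),(190,270)]: print(f,p,im[p[1]-3:p[1]+4,p[0]-3:p[0]+4].mean((0,1)).round())
    o.append(np.clip(128+4*d,0,255))
    o[-1]=cv2.resize(o[-1],(400,400))
cv2.imwrite('pics/ch.png',np.hstack(o))
E
```

```text
top0.png (126, 118) [173. 176. 179.]
top0.png (193, 197) [ 76. 154. 170.]
top0.png (160, 140) [165. 159. 157.]
top0.png (111, 260) [172. 179. 174.]
top0.png (190, 270) [183. 176. 175.]
scene0.png (126, 118) [143. 140. 142.]
scene0.png (193, 197) [ 40. 114. 154.]
scene0.png (160, 140) [169. 160. 156.]
scene0.png (111, 260) [145. 141. 143.]
scene0.png (190, 270) [169. 158. 154.][ WARN:0@1.796] global loadsave.cpp:1063 imwrite_ Unsupported depth image for selected encoder is fallbacked to CV_8U.
```

View pics/ch.png

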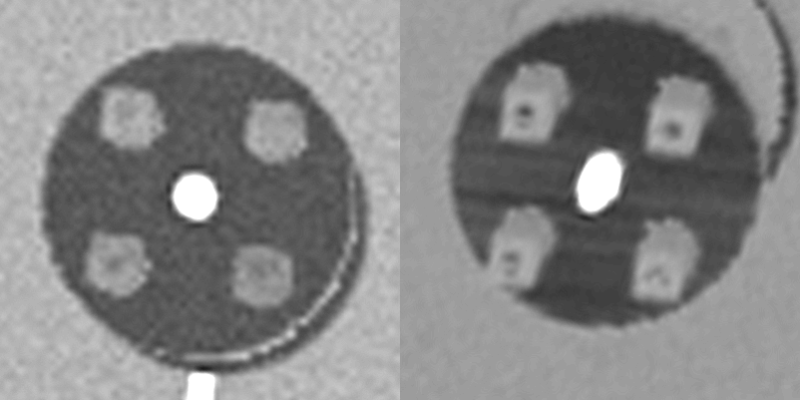

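```bash
cat > fit.py <<'E'
from seg import *
from scipy.optimize import minimize
def nutpts(x,y,yaw,h=.012):
    c,s=np.cos(yaw),np.sin(yaw); q=np.array([[1,1],[-1,1],[-1,-1],[1,-1]])*h
    q=q@np.array([[c,s],[-s,c]])+[x,y]
    return np.vstack([np.c_[q,np.full(4,.077)],np.c_[q,np.full(4,.095)]])
def cost1(c,x,y,yaw,win):
    u0,v0,u1,v1=win; W,H=u1-u0,v1-v0; S=8
    uv=(proj(c,nutpts(x,y,yaw))-[u0,v0]+.5)*S-.5
    lab=np.zeros((H*S,W*S),np.uint8)
    ctr=uv.mean(0)
    R=cv2.Rodrigues(np.array(c['rvec'],float))[0];o=-R.T@np.array(c['tvec'],float).ravel()
    k=0
    for i in range(4):
        a=yaw+np.array([np.pi/2,np.pi,1.5*np.pi,0])[i]
        n=np.array([np.cos(a),np.sin(a)])
        if (o[:2]-[x,y])@n>.05:
            j=(i+1)%4; k+=1
            cv2.fillConvexPoly(lab,np.round(uv[[i,j,j+4,i+4]]*16).astype(np.int32),1+i,shift=4)
    cv2.fillConvexPoly(lab,np.round(uv[4:]*16).astype(np.int32),5,shift=4)
    im=c['image'][v0:v1,u0:u1].astype(float).reshape(-1,3)
    A=np.array([(lab==l).reshape(H,S,W,S).mean((1,3)).ravel() for l in range(6)]).T
    A=A[:,A.sum(0)>2]
    # soft blur for the camera's psf
    sol=np.linalg.lstsq(A,im,rcond=None)[0]
    return ((A@sol-im)**2).sum()
def fitcell(c,x,y,th,yaws):
    def nx(p): return [(p[0]+.052*np.cos(p[2]+k*np.pi/2),p[1]+.052*np.sin(p[2]+k*np.pi/2)) for k in range(4)]
    wins=[]
    for X,Y in nx([x,y,th]):
        uv=proj(c,[[X,Y,.086]])[0]; wins.append((int(uv[0])-12,int(uv[1])-12,int(uv[0])+13,int(uv[1])+13))
    p=np.array([x,y,th]);yw=list(yaws)
    for it in range(3):
        f=lambda q:sum(cost1(c,*n,yw[i],wins[i]) for i,n in enumerate(nx(q)))
        p=minimize(f,p,method='Nelder-Mead',options=dict(initial_simplex=[p,p+[.002,0,0],p+[0,.002,0],p+[0,0,.03]],maxiter=80)).x
        for i,n in enumerate(nx(p)):
            gr=np.radians(np.arange(-45,45,3)) if it==0 else yw[i]+np.radians(np.arange(-6,6.1,1))
            yw[i]=gr[np.argmin([cost1(c,*n,a,wins[i]) for a in gr])]
    print('cell',p[:2].round(4),'ring',np.degrees(p[2]).round(1),'yaws',np.degrees(yw).round(1),'cost',round(f(p)))
    return p,yw
E
python3 - <<'E'
from fit import *
for f in('top0.png','scene0.png'): fitcell(load(f),.5005,.1825,np.radians(40),[-.13]*4)
E
```

```text
cell [0.5005 0.1817] ring 39.9 yaws [-12.  -9.  -3.   2.] cost 4474011
cell [0.5011 0.1816] ring 39.8 yaws [ -9. -15. -13. -12.] cost 4675210
```

```bash
python3 - <<'E'
from fit import *
P=(.5008,.1817); th=np.radians(39.85)
tot=[]
for f in('top0.png','scene0.png'):
    c=load(f)
    for k in range(4):
        x,y=P[0]+.052*np.cos(th+k*np.pi/2),P[1]+.052*np.sin(th+k*np.pi/2)
        uv=proj(c,[[x,y,.088]])[0].round().astype(int); w=(uv[0]-9,uv[1]-9,uv[0]+10,uv[1]+10)
        g=np.arange(-45,45,1.)
        cs=np.array([min(cost1(c,x+dx,y+dy,np.radians(a),w) for dx in(-.001,0,.001) for dy in (-.001,0,.001)) for a in g])
        tot.append(cs); i=np.argsort(cs)[:5]; print(f,k,g[i],cs[i].round(),cs.max().round())
for k in range(4):
    cs=tot[k]+tot[k+4]; print(k,g[np.argsort(cs)[:6]])
E
```

```text
top0.png 0 [-12. -14. -13. -15. -10.] [440477. 441313. 443529. 443612. 443946.] 590410.0
top0.png 1 [2. 3. 1. 0. 4.] [350331. 362670. 364370. 365193. 372007.] 487260.0
top0.png 2 [ 0.  1. -2. -1. -3.] [367358. 367471. 373188. 373416. 375633.] 637411.0
top0.png 3 [ 1.  0. -1. -2.  2.] [352271. 357033. 359901. 361614. 366480.] 571853.0
scene0.png 0 [-7. -4. -6. -8. -2.] [292245. 292302. 292397. 292696. 293296.] 527621.0
scene0.png 1 [-14. -15. -16. -17. -13.] [480467. 480523. 480843. 481645. 481848.] 600680.0
scene0.png 2 [-15. -13. -12. -11. -10.] [384884. 385712. 385818. 386779. 386938.] 495162.0
scene0.png 3 [-10.  -9.  -8.  -7. -11.] [534379. 535151. 535424. 537399. 540241.] 706751.0
0 [ -8. -10.  -7.  -9.  -6. -12.]
1 [-11. -17. -16. -18. -12. -10.]
2 [ 0. -3.  1. -2. -1. -4.]
3 [-10.  -2.  -9.  -8.  -1. -11.]
```

```bash
python3 - <<'E'
from fit import *
P=(.5008,.1817); th=np.radians(39.85)
rows=[]
for f in('top0.png','scene0.png'):
    c=load(f); r=[]
    for k in range(4):
        x,y=P[0]+.052*np.cos(th+k*np.pi/2),P[1]+.052*np.sin(th+k*np.pi/2)
        uv=proj(c,[[x,y,.088]])[0].round().astype(int); u0,v0=uv-11
        im=cv2.resize(c['image'][v0:v0+22,u0:u0+22],(198,198),interpolation=cv2.INTER_CUBIC); im2=im.copy()
        q=(proj(c,nutpts(x,y,np.radians(-8)))-[u0,v0]+.5)*9-.5
        cv2.polylines(im2,[q[4:].round().astype(int)],True,(0,0,255)); cv2.polylines(im2,[q[:4].round().astype(int)],True,(0,255,0))
        r.append(np.vstack([im,im2]))
    rows.append(np.hstack(r))
a=np.vstack(rows); cv2.imwrite('pics/ov.png',cv2.resize(a,(600,600))); 
E
```

```text
(no output)
```

View pics/ov.png

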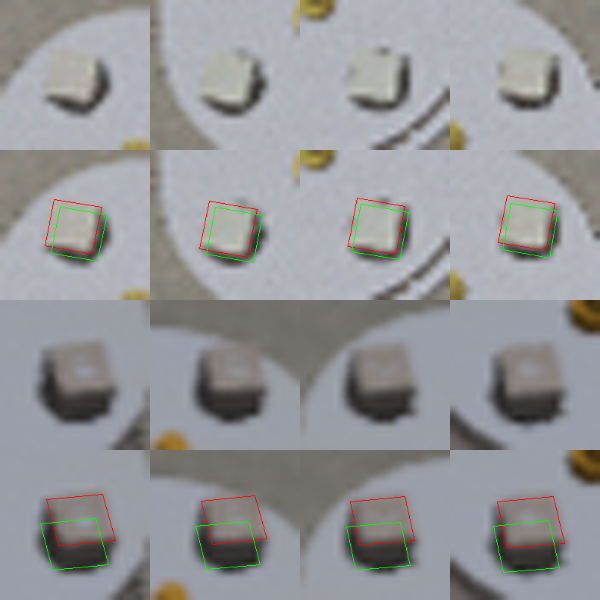

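```bash
cat > wfit.py <<'E'
from fit import *
def barpts(x,y,yaw,zb):
    c,s=np.cos(yaw),np.sin(yaw); q=np.array([[.05,.012],[-.05,.012],[-.05,-.012],[.05,-.012]])@np.array([[c,s],[-s,c]])+[x,y]
    return np.vstack([np.c_[q,np.full(4,zb+.098)],np.c_[q,np.full(4,zb+.124)]])
def overlay(c,x,y,yaw,zb,fn,half=30,P=None):
    P=barpts(x,y,yaw,zb) if P is None else P
    uv=proj(c,P); u0,v0=uv.mean(0).round().astype(int)-half
    k=400//(2*half); im=cv2.resize(c['image'][max(v0,0):v0+2*half,max(u0,0):u0+2*half],None,fx=k,fy=k,interpolation=cv2.INTER_CUBIC)
    q=((uv-[max(u0,0),max(v0,0)]+.5)*k-.5).round().astype(int)
    cv2.polylines(im,[q[4:]],True,(0,0,255));cv2.polylines(im,[q[:4]],True,(0,255,0))
    return im
def sil(c,P,win,S=6):
    u0,v0,u1,v1=win
    uv=(proj(c,P)-[u0,v0]+.5)*S-.5
    lab=np.zeros(((v1-v0)*S,(u1-u0)*S),np.uint8)
    cv2.fillConvexPoly(lab,cv2.convexHull(np.round(uv*16).astype(np.int32)),1,shift=4)
    return lab.reshape(v1-v0,S,u1-u0,S).mean((1,3))
E
python3 - <<'E'
from wfit import *
t=load('top0.png');s=load('scene0.png')
# handle top corners/ends by eye: top crop at offset (270,155), scale 6.667 ; 
a=np.array([[525,190],[545,215],[713,128],[690,93]])-[400,0]; print(ray(t,a/6.667+[270,155],.132).mean(0),ray(t,a/6.667+[270,155],.132))
b=np.array([[482,190],[505,220],[672,110],[645,72]])-[400,0]; w=ray(s,b/5.714+[170,190],.132);print(w.mean(0),w)
E
```

```text
[ 0.56096715 -0.16297412  0.132     ] [[ 0.5426572  -0.1169271   0.132     ]
 [ 0.53041482 -0.12684433  0.132     ]
 [ 0.57665114 -0.20972925  0.132     ]
 [ 0.59414545 -0.19839579  0.132     ]]
[ 0.56553387 -0.15789042  0.132     ] [[ 0.57735549 -0.20378086  0.132     ]
 [ 0.59538319 -0.19619899  0.132     ]
 [ 0.55660543 -0.1117725   0.132     ]
 [ 0.53279137 -0.11980934  0.132     ]]
```

```bash
cat >> wfit.py <<'E'
def edgescore(c,P,g,faces):
    uv=proj(c,P); tot=0;n=0
    for i,j in faces:
        L=uv[i]*(1-np.linspace(.05,.95,40)[:,None])+uv[j]*np.linspace(.05,.95,40)[:,None]
        L=L.astype(np.float32)
        tot+=cv2.remap(g,L[:,0],L[:,1],cv2.INTER_LINEAR).sum()
    return tot
def grad(c):
    im=cv2.GaussianBlur(c['image'].astype(np.float32),(0,0),.7).sum(2)
    return np.hypot(cv2.Sobel(im,cv2.CV_32F,1,0),cv2.Sobel(im,cv2.CV_32F,0,1))
def fitbar(cs,x,y,yaw,zb):
    from scipy.optimize import differential_evolution
    gs=[grad(c) for c in cs]; F=[(4,5),(5,6),(6,7),(7,4)]
    f=lambda p:-sum(edgescore(c,barpts(p[0],p[1],p[2],zb),g,F) for c,g in zip(cs,gs))
    r=differential_evolution(f,[(x-.012,x+.012),(y-.012,y+.012),(yaw-.2,yaw+.2)],seed=1,tol=1e-4)
    return r.x,r.fun
E
python3 - <<'E'
from wfit import *
t=load('top0.png');s=load('scene0.png')
for cs in([t],[s],[t,s]):
    r,f=fitbar(cs,.563,-.160,np.radians(-60),.008); print(r[:2].round(4),np.degrees(r[2]).round(1),f)
cv2.imwrite('pics/ovw.png',np.hstack([overlay(c,*r,.008,'') for c in(t,s)]))
E
```

```text
[ 0.5601 -0.1612] -59.4 -69845.34375
[ 0.5695 -0.1597] -70.8 -67686.8515625
[ 0.562  -0.1611] -61.3 -127797.6875
```

View pics/ovw.png

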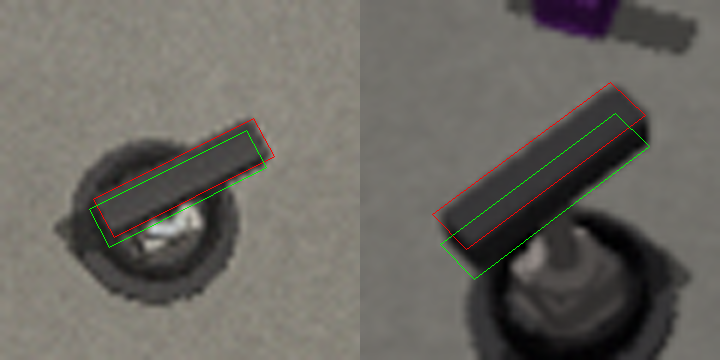

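```bash
cat > g.py <<'E'
# g.py x y z wrenchyaw_deg : delta from the present tool pose, in tool axes (mm, rad)
import sys; from h import *
def st():
    s=monitor.read_state(); R=cv2.Rodrigues(np.array(s['orientation'],float))[0]; return s,R
def report(s,R):
    z=R[:,2]; xw=R[:,0]
    print('t %.2f tcp %s q6 %.2f q1 %.2f yaw(x) %.2f tilt down %s F %s M %s open %.1f'%(s['t'],np.round(s['tool_pos']*1000,1),s['q'][5],s['q'][0],np.degrees(np.arctan2(xw[1],xw[0])),np.round(R[:2,1],4),np.round(s['force'],1),np.round(s['wrist_torque'],3),s['opening']*1000))
if __name__=='__main__':
    s,R=st(); report(s,R)
    if len(sys.argv)>=5:
        a=[float(v) for v in sys.argv[1:5]]
        d=np.array(a[:3])/1000-s['tool_pos']; print('shift at present axes mm',np.round(R.T@d*1000,1))
        y=np.radians(a[3]); X=np.array([np.cos(y),np.sin(y),0]); Y=np.array([0,0,-1.]); T=np.c_[X,Y,np.cross(X,Y)]
        rv=cv2.Rodrigues(R.T@T)[0].ravel(); print('turn rad',np.round(rv,4)); print('shift after turn',np.round(T.T@d*1000,1))
E
python3 g.py 561.5 -161 200 -61
python3 - <<'E'
from h import *
t=load('top0.png')
for n,uv,z in(('purple',(450,362),.11),('yellow',(496,414),.11),('tin',(398,243),.05),('collar',(400,283),.02),('weight',(383,358),.04)): print(n,ray(t,[np.array(uv)*.64],z)[0].round(3))
E
```

```text
t 0.10 tcp [195.2 566.8 225.7] q6 -0.09 q1 1.15 yaw(x) -19.01 tilt down [-0.0007 -0.0015] F [ 0.1 -0.2 -0.8] M [ 0.105  0.012 -0.037] open 93.1
shift at present axes mm [ 583.4   26.6 -568.8]
turn rad [1.600e-03 7.328e-01 5.000e-04]
shift after turn [814.2  25.7 -32.5]
purple [ 0.387 -0.118  0.11 ]
yellow [ 0.282 -0.215  0.11 ]
tin [ 0.659 -0.003  0.05 ]
collar [ 0.573 -0.01   0.02 ]
weight [0.399 0.023 0.04 ]
```

```bash
python3 -m inch '[[[60,0,-15,0,0.183,0],[60,0,-15,0,0.183,0],[60,0,-10,0,0.183,0],[60,0,0,0,0.183,0],[62,0,0,0,0,0],[62,0,0,0,0,0],[62,0,0,0,0,0],[62,0,0,0,0,0]]]' 60 60; python3 g.py 561.5 -161 180 -61
```

```text
t: 1.1
tool_pos: [0.4907, 0.1797, 0.2263]
orientation: [-1.408, 0.828, -0.828]
force: [1.4, -0.3, -0.4]
opening: 0.0597
t 1.10 tcp [490.7 179.7 226.3] q6 -0.25 q1 0.25 yaw(x) -60.95 tilt down [-0.0004 -0.    ] F [ 1.4 -0.3 -0.4] M [-0.084  0.029 -0.038] open 59.7
shift at present axes mm [ 332.3   46.3 -103.5]
turn rad [ 0.0003  0.0009 -0.0002]
shift after turn [ 332.4   46.3 -103.2]
```

```bash
python3 -m inch '[[[55,8,-17,0,0,0],[55,8,-17,0,0,0],[55,8,-17,0,0,0],[55,8,-17,0,0,0],[55,8,-17,0,0,0],[40,6,-17,0,0,0],[0,0,0,0,0,0]]]'; python3 g.py 561.5 -161 108 -61
python3 - <<'E'
from wfit import *
c=snap('scene','s1.png'); t=snap('top','t1.png')
cv2.imwrite('pics/ov1.png',np.hstack([overlay(k,.5615,-.161,np.radians(-61),.008,'') for k in(t,c)]))
E
```

```text
t: 1.98
tool_pos: [0.5532, -0.146, 0.1793]
orientation: [-1.407, 0.833, -0.83]
force: [0.2, 0.5, -0.6]
opening: 0.0602
t 1.98 tcp [ 553.2 -146.   179.3] q6 -0.85 q1 -0.35 yaw(x) -61.18 tilt down [-0.0021  0.0001] F [ 0.2  0.5 -0.6] M [-0.02   0.061  0.036] open 60.2
shift at present axes mm [17.2 71.2  0.2]
turn rad [ 0.0018 -0.0031 -0.0011]
shift after turn [17.1 71.3 -0. ]
```

View pics/ov1.png

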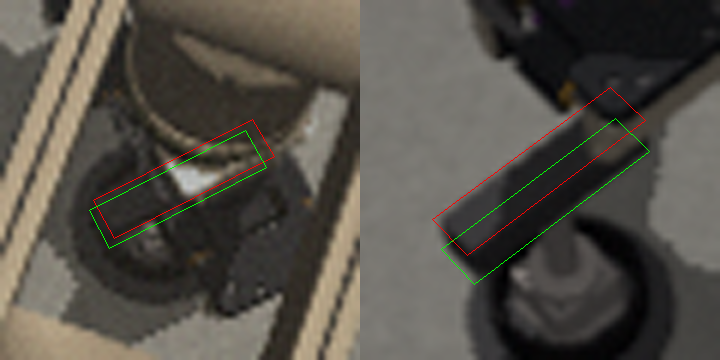

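```bash
python3 -m inch '[[[8.5,20,0,0,0,0],[8.5,25,0,0,0,0],[0,16,0,0,0,0],[0,10,0,0,0,0],[0,0,0,0,0,0]]]'; python3 g.py 561.5 -161 108 -61
```

```text
t: 2.7
tool_pos: [0.5617, -0.1574, 0.1087]
orientation: [-1.408, 0.829, -0.826]
force: [0.3, -0.6, -0.6]
opening: 0.06
t 2.70 tcp [ 561.7 -157.4  108.7] q6 -0.87 q1 -0.36 yaw(x) -60.92 tilt down [-0.0015  0.0007] F [ 0.3 -0.6 -0.6] M [-0.022  0.082  0.006] open 60.0
shift at present axes mm [ 3.1  0.7 -2. ]
turn rad [ 0.001   0.0014 -0.0013]
shift after turn [ 3.1  0.7 -2. ]
```

```bash
python3 -m inch '[[[3,1,-2,0,0,0],[0,0,0,0,0,0]]]'; python3 g.py 561.5 -161 108 -61; python3 -m inch '[[[0,0,0,0,0,0],[0,0,0,0,0,0],[0,0,0,0,0,0],[0,0,0,0,0,0]]]' 0 60;python3 g.py 561.5 -161 108 -61 
```

```text
t: 2.95
tool_pos: [0.5625, -0.1622, 0.1096]
orientation: [-1.407, 0.827, -0.83]
force: [0.0, -0.3, -0.3]
opening: 0.0603
t 2.95 tcp [ 562.5 -162.2  109.6] q6 -0.87 q1 -0.37 yaw(x) -60.96 tilt down [ 0.0015 -0.0007] F [ 0.  -0.3 -0.3] M [-0.077 -0.008  0.013] open 60.3
shift at present axes mm [-1.5  1.6 -0.3]
turn rad [-0.001   0.0006  0.0013]
shift after turn [-1.5  1.6 -0.3]
t: 3.45
tool_pos: [0.5621, -0.1616, 0.1087]
orientation: [-1.407, 0.828, -0.828]
force: [1.0, 1.1, 0.3]
opening: 0.0249
t 3.45 tcp [ 562.1 -161.6  108.7] q6 -0.87 q1 -0.37 yaw(x) -60.95 tilt down [0.0002 0.    ] F [1.  1.1 0.3] M [ 0.05  -0.107  0.038] open 24.9
shift at present axes mm [-0.9  0.7 -0.2]
turn rad [-0.0002  0.0009  0.0001]
shift after turn [-0.9  0.7 -0.2]
```

```bash
python3 -m inch '[[[0,-15,0,0,0,0],[0,-30,0,0,0,0],[0,-40,0,0,0,0],[0,-20,0,0,0,0],[0,0,0,0,0,0],[0,0,0,0,0,0]]]'; python3 g.py 540.7 215.2 215 -8
python3 - <<'E'
from wfit import *
s=monitor.read_state()
c=snap('scene','s2.png'); t=snap('top','t2.png')
zb=s['tool_pos'][2]-.1007; x,y=s['tool_pos'][:2]
cv2.imwrite('pics/ov2.png',np.hstack([overlay(k,x,y,np.radians(-61),zb,'') for k in(t,c)]))
E
```

```text
t: 4.2
tool_pos: [0.5612, -0.1614, 0.2118]
orientation: [-1.408, 0.83, -0.826]
force: [-0.0, 0.6, -4.0]
opening: 0.0238
t 4.20 tcp [ 561.2 -161.4  211.8] q6 -0.87 q1 -0.37 yaw(x) -60.95 tilt down [-0.0024  0.0009] F [-0.   0.6 -4. ] M [-0.027  0.012  0.002] open 23.8
shift at present axes mm [-339.2   -2.8  165. ]
turn rad [ 7.000e-04 -9.242e-01 -2.600e-03]
shift after turn [-72.7  -3.2 370.1]
```

View pics/ov2.png

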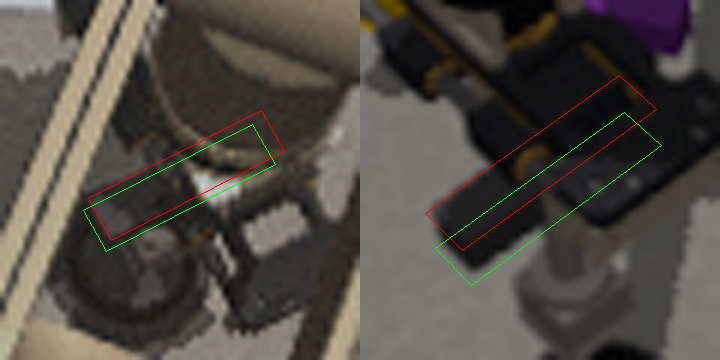

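```bash
python3 -m inch '[[[-35,0,19,0,-0.185,0],[-31,0,25,0,-0.185,0],[-26,0,31,0,-0.185,0],[-19,0,35,0,-0.185,0],[-13,0,38,0,-0.185,0],[-5,0,50,0,0,0],[-5,0,50,0,0,0],[-5,0,40,0,0,0]]]'; python3 g.py 540.7 215.2 205 -8
```

```text
t: 5.3
tool_pos: [0.5647, 0.181, 0.2119]
orientation: [-1.569, 0.11, -0.107]
force: [1.2, -0.7, -4.1]
opening: 0.0239
t 5.30 tcp [564.7 181.  211.9] q6 -1.21 q1 0.22 yaw(x) -7.91 tilt down [-0.0024 -0.0003] F [ 1.2 -0.7 -4.1] M [-0.012 -0.1   -0.036] open 23.9
shift at present axes mm [-28.5   7.   30.6]
turn rad [ 0.0007  0.0016 -0.0024]
shift after turn [-28.5   6.9  30.5]
```

```bash
python3 -m inch '[[[-14,3,8,0,0,0],[-12,3,8,0,0,0],[0,0,0,0,0,0],[0,0,0,0,0,0]]]'; python3 g.py 540.7 215.2 205 -8
python3 - <<'E'
from wfit import *
s=monitor.read_state()
c=snap('scene','s3.png'); t=snap('top','t3.png')
zb=s['tool_pos'][2]-.1007; x,y=s['tool_pos'][:2]
cv2.imwrite('pics/ov3.png',np.hstack([overlay(k,x,y,np.radians(-8),zb-dz,'') for k,dz in((t,0),(c,.0))]))
cv2.imwrite('pics/s3c.png',cv2.resize(c['image'][120:220,260:380],(720,600),interpolation=cv2.INTER_CUBIC))
E
```

```text
t: 5.8
tool_pos: [0.5423, 0.1976, 0.2077]
orientation: [-1.568, 0.109, -0.11]
force: [-0.6, -0.2, -4.2]
opening: 0.0237
t 5.80 tcp [542.3 197.6 207.7] q6 -1.17 q1 0.26 yaw(x) -8.00 tilt down [ 0.0004 -0.0003] F [-0.6 -0.2 -4.2] M [-0.062 -0.046 -0.038] open 23.7
shift at present axes mm [-4.1  2.7 17.2]
turn rad [ 0.0003 -0.0001  0.0004]
shift after turn [-4.1  2.7 17.2]
```

View pics/ov3.png

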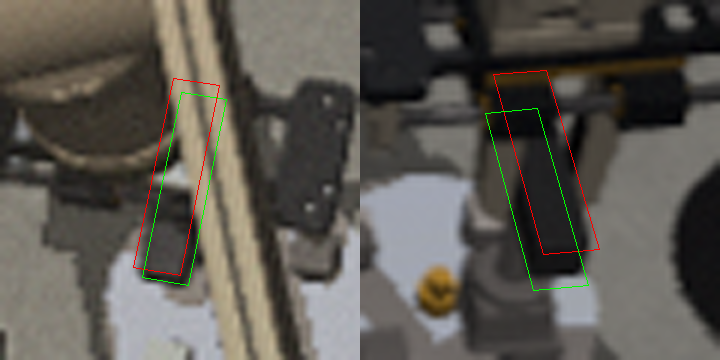

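View pics/s3c.png

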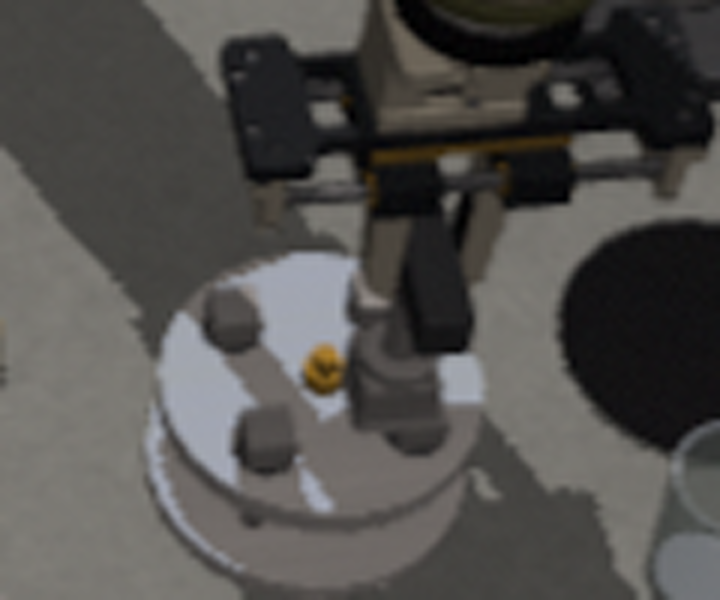

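```bash
python3 -m inch '[[[-4,0,17,0,0,0],[0,0,0,0,0,0],[0,0,0,0,0,0]]]'; python3 g.py 540.7 215.2 203 -8
python3 - <<'E'
from wfit import *
c=snap('scene','s4.png')
cv2.imwrite('pics/s4c.png',cv2.resize(c['image'][150:200,300:360],(720,600),interpolation=cv2.INTER_CUBIC))
E
```

```text
t: 6.28
tool_pos: [0.5405, 0.2162, 0.2076]
orientation: [-1.568, 0.108, -0.108]
force: [-0.0, 0.4, -3.7]
opening: 0.0238
t 6.28 tcp [540.5 216.2 207.6] q6 -1.14 q1 0.29 yaw(x) -7.91 tilt down [-0.     -0.0002] F [-0.   0.4 -3.7] M [-0.004  0.033 -0.048] open 23.8
shift at present axes mm [ 0.3  4.6 -0.9]
turn rad [0.0002 0.0015 0.    ]
shift after turn [ 0.3  4.6 -0.9]
```

View pics/s4c.png

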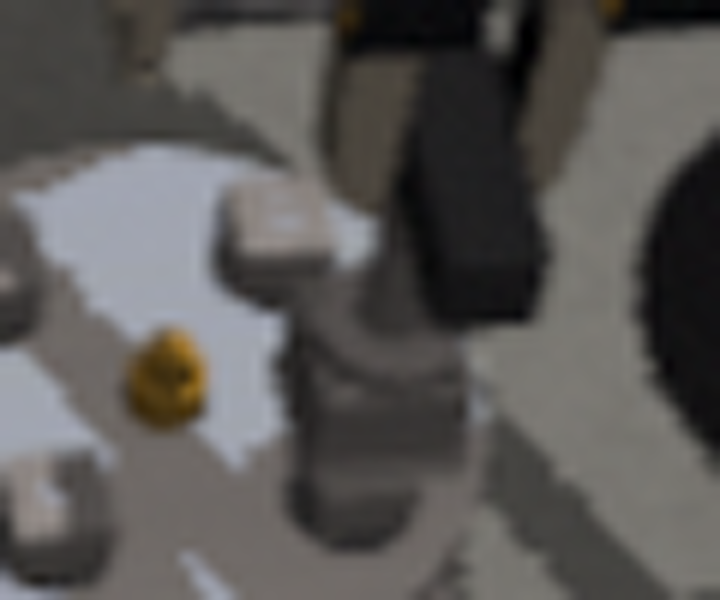

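```bash
cat > sock.py <<'E'
from wfit import *
def box(x,y,yaw,h,z0,z1):
    P=nutpts(x,y,yaw,h); P[:4,2]=z0; P[4:,2]=z1; return P
def draw(c,boxes,x0,y0,x1,y1,k):
    im=cv2.resize(c['image'][y0:y1,x0:x1],None,fx=k,fy=k,interpolation=cv2.INTER_CUBIC)
    for P,col in boxes:
        q=((proj(c,P)-[x0,y0]+.5)*k-.5).round().astype(int)
        cv2.polylines(im,[q[:4]],True,col);cv2.polylines(im,[q[4:]],True,col)
        for i in range(4): cv2.line(im,tuple(map(int,q[i])),tuple(map(int,q[i+4])),col)
    return im
E
python3 - <<'E'
from sock import *
c=load('s4.png'); y=np.radians(-8)
cv2.imwrite('pics/s4d.png',draw(c,[(box(.5405,.2162,y,.0215,.107,.120),(0,0,255)),(box(.5407,.2152,y,.012,.077,.095),(0,255,0)),(box(.5341,.1418,y,.012,.077,.095),(0,255,0)),(box(.4609,.1483,y,.012,.077,.095),(0,255,0)),(box(.4675,.2216,y,.012,.077,.095),(0,255,0))],290,140,370,200,10))
E
```

```text
(no output)
```

View pics/s4d.png

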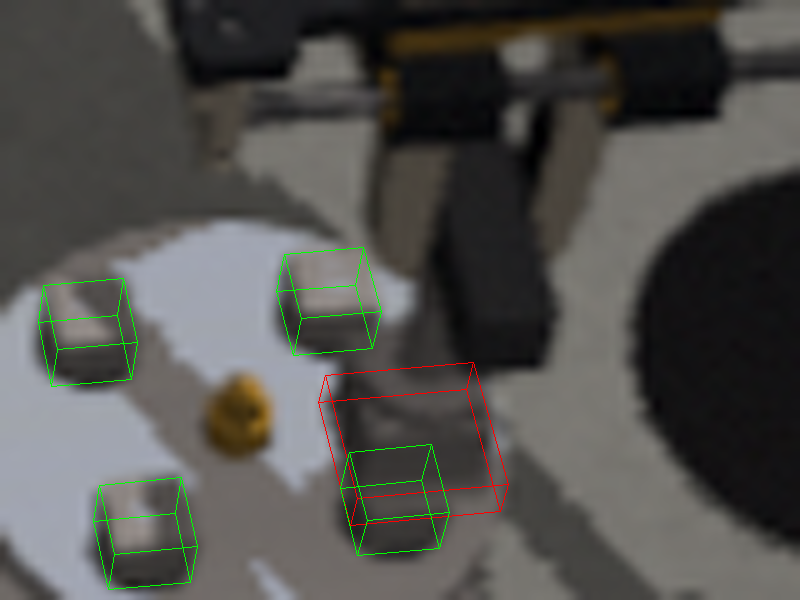

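```bash
python3 - <<'E'
from sock import *
c=load('s4.png'); y=np.radians(-8); zb=.107
def B(zb,x=.5405,yy=.2162): return [(barpts(x,yy,y,zb),(0,255,255)),(box(x,yy,y,.0215,zb,zb+.03),(0,0,255)),(np.array([[x,yy,zb]]*4+[[x,yy,zb+.124]]*4),(255,0,0))]
a=draw(c,B(zb),290,140,370,200,10)
cv2.imwrite('pics/s4e.png',a)
b=draw(load('t3.png'),[(barpts(.5423,.1976,y,zb),(0,255,255)),(box(.5423,.1976,y,.0215,zb,zb+.03),(0,0,255))],160,140,240,200,10)
cv2.imwrite('pics/t3e.png',b)
E
```

```text
(no output)
```

View pics/s4e.png

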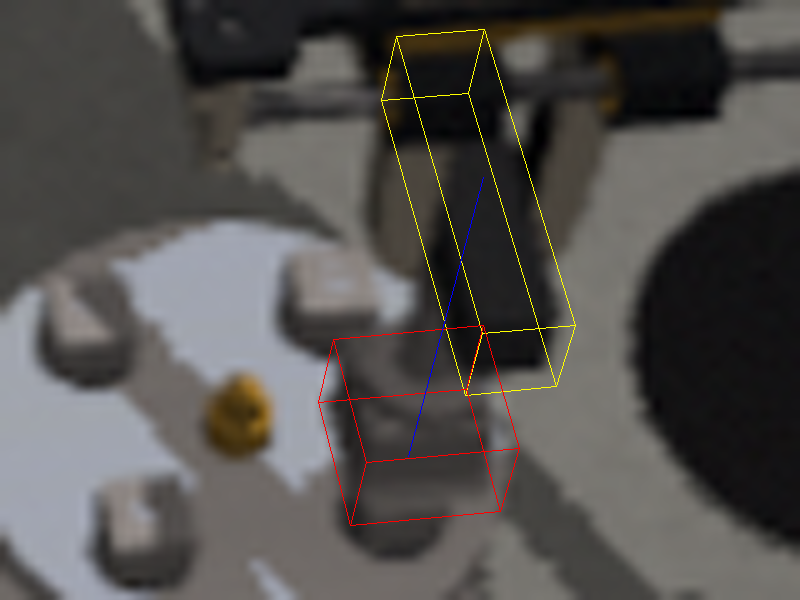

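View pics/t3e.png

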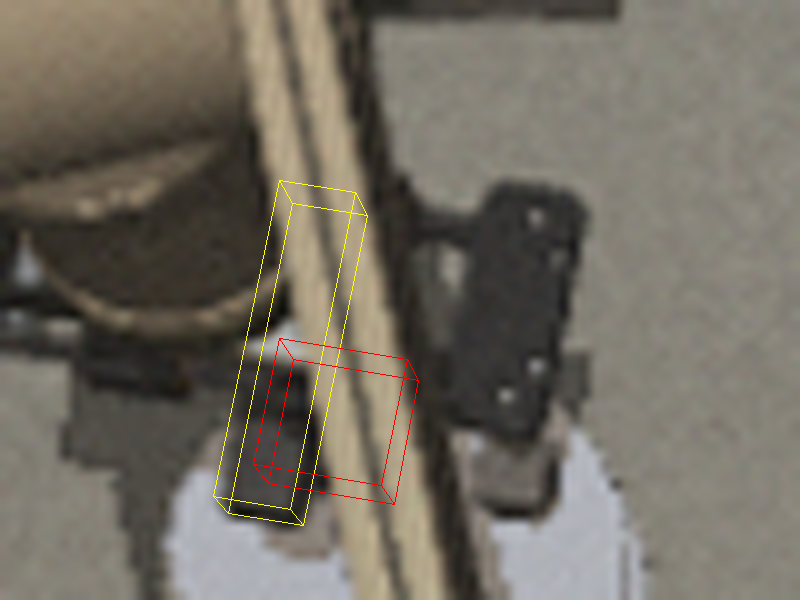

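```bash
python3 - <<'E'
from sock import *
from g import st
s,R=st(); p=s['tool_pos']
c=load('s4.png')
im=draw(c,[],290,120,370,195,10)
for dz in(-1,1):
    q=[p+R@np.array([dx*.0075,d,dz*w]) for w in(.012,.02) for d in(.008,-.03) for dx in(-1,1)]
    uv=((proj(c,q)-[290,120]+.5)*10-.5).round().astype(int)
    for i,(u,v) in enumerate(uv): cv2.circle(im,(int(u),int(v)),4,(0,0,255) if i<4 else (0,255,0),-1 if i%4<2 else 1)
cv2.imwrite('pics/s4f.png',np.clip(im*1.6,0,255).astype(np.uint8)[:600])
t=load('t3.png')
cv2.imwrite('pics/t3f.png',np.clip(cv2.resize(t['image'][155:215,165:245],None,fx=10,fy=10,interpolation=cv2.INTER_CUBIC)*1.7,0,255).astype(np.uint8))
E
```

```text
(no output)
```

View pics/s4f.png

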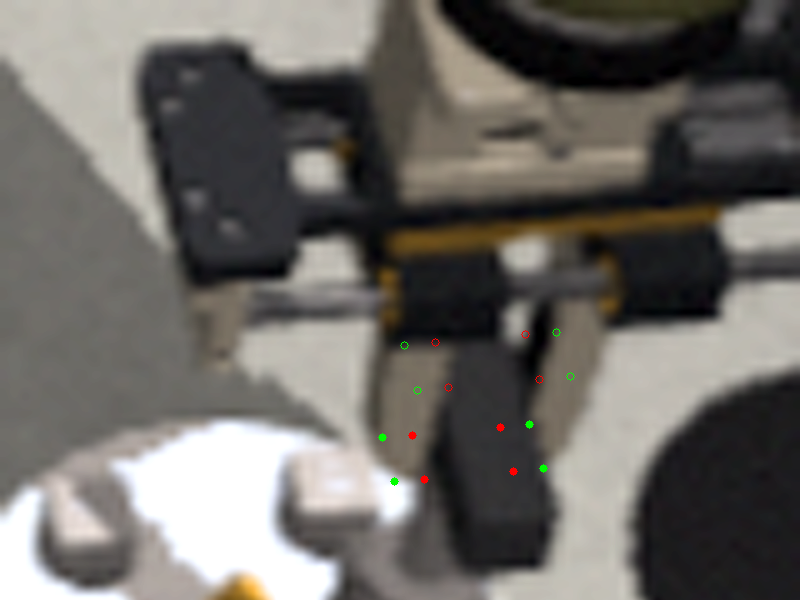

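View pics/t3f.png

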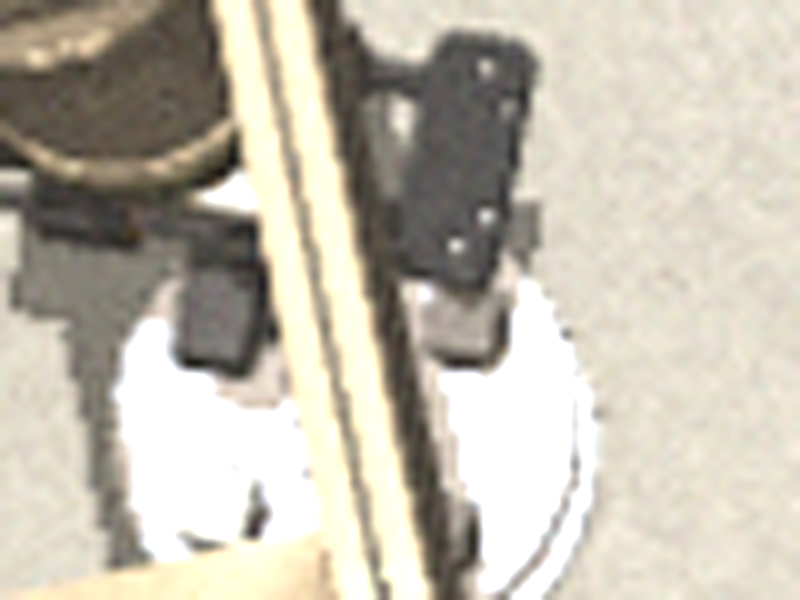

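```bash
python3 -m inch '[[[0,-1,0,0,0.187,0],[0,-1,0,0,0.187,0],[0,-1,0,0,0.187,0],[0,0,0,0,0.187,0],[0,0,0,0,0.187,0],[0,0,0,0,0.187,0],[0,0,0,0,0.187,0],[0,0,0,0,0.187,0]]]';python3 -m inch '[[[0,0,0,0,0.075,0],[0,0,0,0,0,0]]]'; python3 g.py 540.7 215.2 205 -98
python3 - <<'E'
from sock import *
from g import st
s,R=st(); p=s['tool_pos']
c=snap('scene','s5.png');t=snap('top','t5.png')
zb=p[2]-.1007; x,yy=p[:2]; y=np.arctan2(R[1,0],R[0,0])
B=[(barpts(x,yy,y,zb),(0,255,255)),(box(x,yy,y,.0215,zb,zb+.03),(0,0,255))]
for k,n,o in((c,'s',(290,135)),(t,'t',(160,150))):
    a=draw(k,[],o[0],o[1],o[0]+60,o[1]+60,10); b=draw(k,B,o[0],o[1],o[0]+60,o[1]+60,10)
    cv2.imwrite(f'pics/{n}5e.png',np.clip(b*1.5,0,255).astype(np.uint8)); 
E
```

```text
t: 7.32
tool_pos: [0.5406, 0.2157, 0.2106]
orientation: [-1.175, 1.261, -1.261]
force: [-0.6, -0.8, -3.6]
opening: 0.0236
t: 7.58
tool_pos: [0.5405, 0.2157, 0.2106]
orientation: [-1.141, 1.311, -1.311]
force: [0.0, 0.3, -4.6]
opening: 0.0233
t 7.58 tcp [540.5 215.7 210.6] q6 0.43 q1 0.29 yaw(x) -97.94 tilt down [-0.0001 -0.0001] F [ 0.   0.3 -4.6] M [-0.094  0.076 -0.036] open 23.3
shift at present axes mm [0.5 5.6 0.2]
turn rad [0.     0.001  0.0001]
shift after turn [0.5 5.6 0.2]
```

View pics/s5e.png

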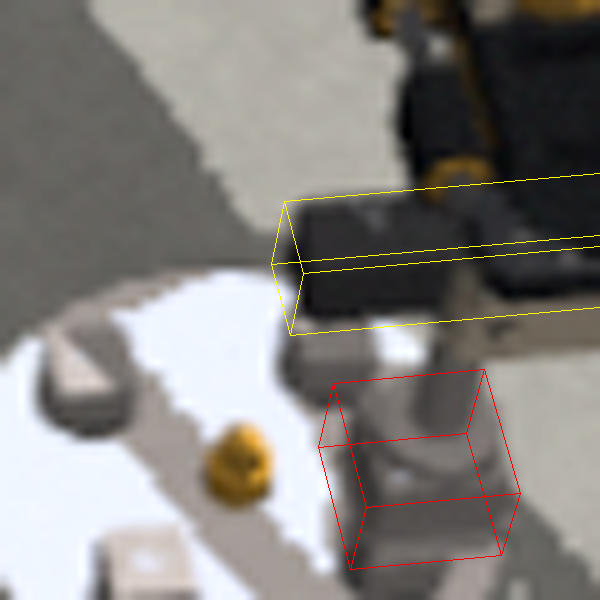

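View pics/t5e.png

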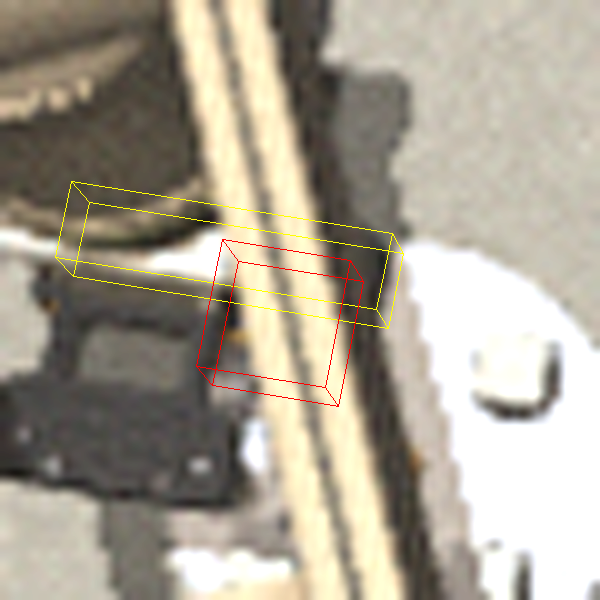

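```bash
python3 - <<'E'
from sock import *
c=load('s5.png'); y=np.radians(-8)
a=draw(c,[],310,160,350,200,15)
b=draw(c,[(box(.5407,.2152,y,.012,.077,.095),(0,255,0)),(box(.5407,.2152,y,.0215,.110,.140),(255,255,0)),(box(.5405,.2207,y,.0215,.110,.140),(0,0,255))],310,160,350,200,15)
cv2.imwrite('pics/s5g.png',cv2.resize(np.clip(np.hstack([a,b])*1.6,0,255).astype(np.uint8),(800,400)))
E
```

```text
(no output)
```

View pics/s5g.png

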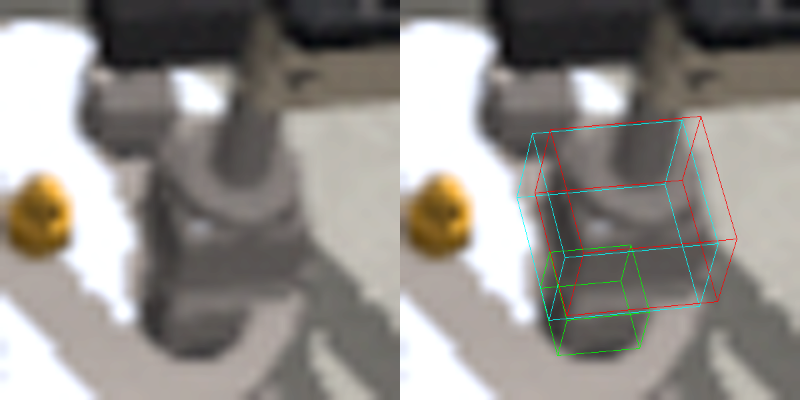

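```bash
python3 -m inch '[[[2,6,0,0,0,0],[0,5,0,0,0,0],[0,3,0,0,0,0],[0,0,0,0,0,0]]]'; python3 g.py 540.5 213.5 190 -98;  python3 -m inch '[[[0,3,0,0,0,0],[0,0,0,0,0,0]]]'; python3 g.py 540.5 213.5 190 -98
```

```text
t: 8.18
tool_pos: [0.5399, 0.2139, 0.1961]
orientation: [-1.141, 1.311, -1.311]
force: [0.2, -0.2, -3.7]
opening: 0.024
t 8.18 tcp [539.9 213.9 196.1] q6 0.43 q1 0.29 yaw(x) -97.95 tilt down [-0.0009 -0.0003] F [ 0.2 -0.2 -3.7] M [-0.028  0.102 -0.064] open 24.0
shift at present axes mm [0.3 6.1 0.6]
turn rad [0.0008 0.0008 0.0004]
shift after turn [0.3 6.1 0.6]
t: 8.43
tool_pos: [0.5401, 0.214, 0.1934]
orientation: [-1.141, 1.311, -1.311]
force: [-0.5, 0.2, -3.4]
opening: 0.0239
t 8.43 tcp [540.1 214.  193.4] q6 0.43 q1 0.29 yaw(x) -97.96 tilt down [-0.0003 -0.0001] F [-0.5  0.2 -3.4] M [-0.115  0.039  0.03 ] open 23.9
shift at present axes mm [0.4 3.4 0.4]
turn rad [0.0003 0.0007 0.0001]
shift after turn [0.4 3.4 0.4]
```

```bash
python3 -m inch '[[[0,3,0,0,0,0],[0,0,0,0,0,0]]]'; python3 g.py 540.5 213.5 190 -98;  python3 -m inch '[[[0,3,0,0,0,0],[0,0,0,0,0,0]]]'; python3 g.py 540.5 213.5 190 -98
```

```text
t: 8.68
tool_pos: [0.5401, 0.214, 0.1903]
orientation: [-1.141, 1.311, -1.311]
force: [-0.1, -0.9, -3.7]
opening: 0.0233
t 8.68 tcp [540.1 214.  190.3] q6 0.43 q1 0.29 yaw(x) -97.96 tilt down [-0.0005 -0.0001] F [-0.1 -0.9 -3.7] M [-0.086  0.072  0.015] open 23.3
shift at present axes mm [0.4 0.3 0.5]
turn rad [0.0005 0.0007 0.0002]
shift after turn [0.4 0.3 0.5]
t: 8.93
tool_pos: [0.54, 0.2139, 0.1873]
orientation: [-1.141, 1.311, -1.311]
force: [-0.3, -0.4, -4.4]
opening: 0.0238
t 8.93 tcp [540.  213.9 187.3] q6 0.43 q1 0.29 yaw(x) -97.96 tilt down [-0.0006 -0.0002] F [-0.3 -0.4 -4.4] M [-0.081  0.131  0.011] open 23.8
shift at present axes mm [ 0.4 -2.7  0.5]
turn rad [0.0005 0.0006 0.0002]
shift after turn [ 0.3 -2.7  0.5]
```

```bash
python3 -m inch '[[[0,4,0,0,0,0],[0,3,0,0,0,0],[0,0,0,0,0,0]]]'; python3 g.py;  python3 -m inch '[[[0,0,0,0,0.05,0],[0,0,0,0,0.05,0],[0,0,0,0,0,0]]]'; python3 g.py
```

```text
t: 9.3
tool_pos: [0.54, 0.2139, 0.1801]
orientation: [-1.141, 1.311, -1.311]
force: [-0.1, -0.6, -3.6]
opening: 0.0238
t 9.30 tcp [540.  213.9 180.1] q6 0.43 q1 0.29 yaw(x) -97.96 tilt down [-0.0008 -0.0002] F [-0.1 -0.6 -3.6] M [-0.049  0.117 -0.029] open 23.8
t: 9.68
tool_pos: [0.5399, 0.2139, 0.1805]
orientation: [-1.088, 1.383, -1.383]
force: [-2.5, -1.3, -3.9]
opening: 0.0237
t 9.68 tcp [539.9 213.9 180.5] q6 0.53 q1 0.29 yaw(x) -103.67 tilt down [-0.0009 -0.0003] F [-2.5 -1.3 -3.9] M [-0.197  0.561 -0.014] open 23.7
```

```bash
for i in 1 2 3; do python3 -m inch '[[[0,0,0,0,0.04,0],[0,0,0,0,0,0]]]' >/dev/null; python3 g.py; done
```

```text
t 9.93 tcp [539.6 213.9 180.4] q6 0.57 q1 0.29 yaw(x) -105.91 tilt down [-0.0014 -0.0004] F [-3.3 -1.9 -3.7] M [-0.272  1.085  0.068] open 23.4
t 10.18 tcp [539.5 214.  180.2] q6 0.61 q1 0.29 yaw(x) -108.18 tilt down [-0.0017 -0.0001] F [-5.4  0.6 -3.6] M [-0.125  1.461  0.099] open 23.7
t 10.43 tcp [539.3 214.2 180.2] q6 0.65 q1 0.29 yaw(x) -110.47 tilt down [-0.0021  0.0001] F [-5.9  0.6 -3.7] M [0.055 1.717 0.145] open 24.0
```

```bash
python3 -m inch '[[[0.5,0,-1.4,0,0.03,0],[0,0,0,0,0,0]]]' >/dev/null; python3 g.py; python3 -m inch '[[[0,0,0,0,0.04,0],[0,0,0,0,0.04,0],[0,0,0,0,0,0]]]' >/dev/null; python3 g.py;
```

```text
t 10.68 tcp [538.6 214.1 180.3] q6 0.68 q1 0.29 yaw(x) -112.25 tilt down [-0.0002  0.0002] F [-1.9  0.6 -7.6] M [0.14  0.753 0.134] open 23.5
t 11.05 tcp [538.5 214.2 180.3] q6 0.76 q1 0.29 yaw(x) -116.81 tilt down [-0.0006  0.0003] F [-3.2  1.5 -6.2] M [0.331 0.913 0.196] open 23.8
```

```bash
python3 -m inch '[[[0,0,0,0,0.08,0],[0,0,0,0,0.08,0],[0,0,0,0,0,0]]]' >/dev/null; python3 g.py; python3 -m inch '[[[0,0,0,0,0.08,0],[0,0,0,0,0.08,0],[0,0,0,0,0.08,0],[0,0,0,0,0,0]]]' >/dev/null; python3 g.py;
```

```text
t 11.43 tcp [538.3 214.4 180.3] q6 0.92 q1 0.29 yaw(x) -125.93 tilt down [-0.0011  0.0007] F [-4.2  2.6 -8.1] M [0.735 1.236 0.168] open 23.7
t 11.93 tcp [538.1 214.8 180.3] q6 1.16 q1 0.29 yaw(x) -139.66 tilt down [-0.0013  0.0012] F [-4.3  5.3 -6.4] M [1.053 1.488 0.253] open 23.7
```

```bash
python3 -m inch '[[[0,0,0,0,-0.11,0],[0,0,0,0,-0.11,0],[0,0,0,0,0,0]]]' >/dev/null; python3 g.py; python3 -m inch '[[[0,-6,0,0,0,0],[0,-10,0,0,0,0],[0,-10,0,0,0,0],[0,-4,0,0,0,0],[0,0,0,0,0,0]]]' >/dev/null; python3 g.py 460.5 148.5 205 -98
python3 - <<'E'
from h import *
snap('scene','s6.png');snap('top','t6.png')
E
```

```text
t 12.30 tcp [539.6 214.1 181.4] q6 0.94 q1 0.29 yaw(x) -127.11 tilt down [0.002  0.0004] F [-1.5  1.2 -3.9] M [0.285 0.382 0.005] open 23.7
t 12.93 tcp [539.1 214.1 211.3] q6 0.94 q1 0.29 yaw(x) -127.19 tilt down [0.0012 0.0003] F [-0.8 -0.9 -3.8] M [-0.09   0.12   0.011] open 23.7
shift at present axes mm [ 99.8   6.2 -23. ]
turn rad [-0.001  -0.5095 -0.0007]
shift after turn [ 75.9   6.3 -68.7]
```

```bash
python3 -m inch '[[[0,0,0,0,-0.17,0],[0,0,0,0,-0.17,0],[0,0,0,0,-0.17,0],[35,0,-32,0,0,0],[42,0,-37,0,0,0],[0,0,0,0,0,0],[0,0,0,0,0,0]]]'; python3 g.py 459.5 147.3 198 -98
python3 - <<'E'
from sock import *
s=snap('scene','s7.png');t=snap('top','t7.png')
cv2.imwrite('pics/s7a.png',np.clip(cv2.resize(s['image'][135:195,275:355],None,fx=10,fy=10,interpolation=cv2.INTER_CUBIC)*1.4,0,255).astype(np.uint8))
E
```

```text
t: 13.9
tool_pos: [0.4601, 0.1474, 0.2109]
orientation: [-1.139, 1.311, -1.311]
force: [0.2, 0.5, -4.9]
opening: 0.0236
t 13.90 tcp [460.1 147.4 210.9] q6 0.34 q1 0.20 yaw(x) -97.99 tilt down [0.0012 0.0004] F [ 0.2  0.5 -4.9] M [-0.103  0.108 -0.008] open 23.6
shift at present axes mm [ 0.2 12.9 -0.6]
turn rad [-0.0011  0.0001 -0.0006]
shift after turn [ 0.1 12.9 -0.6]
```

View pics/s7a.png

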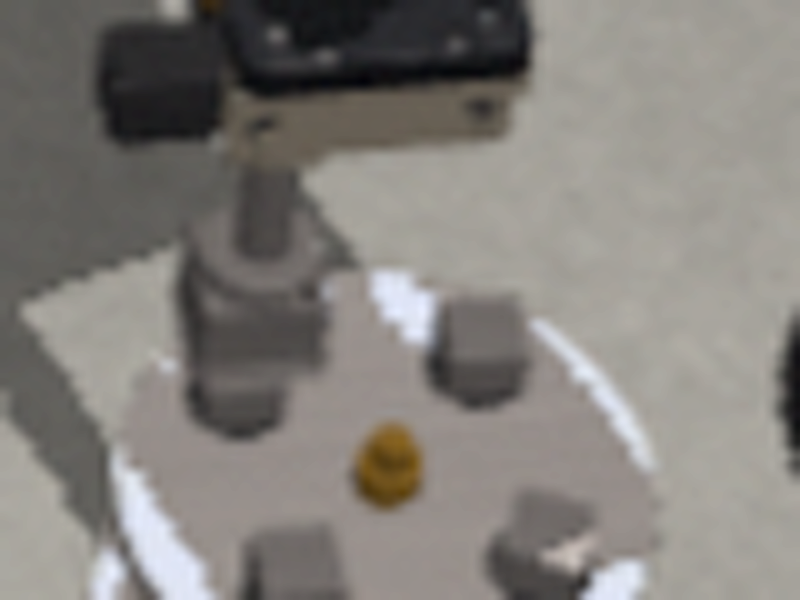

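```bash
python3 -m inch '[[[0,6,0,0,0,0],[0,7,0,0,0,0],[0,4,0,0,0,0],[0,0,0,0,0,0]]]'>/dev/null; python3 g.py;  python3 -m inch '[[[0,3,0,0,0,0],[0,3,0,0,0,0],[0,0,0,0,0,0]]]'>/dev/null; python3 g.py
```

```text
t 14.50 tcp [459.4 147.3 192.8] q6 0.34 q1 0.20 yaw(x) -97.96 tilt down [-0.0013 -0.0003] F [-0.1 -0.  -3.8] M [-0.116  0.054  0.041] open 23.6
t 14.88 tcp [459.6 147.3 187.4] q6 0.34 q1 0.20 yaw(x) -97.97 tilt down [-0.0005 -0.0001] F [ 0.4 -0.2 -3.1] M [-0.137  0.074 -0.026] open 23.7
```

```bash
python3 -m inch '[[[0,4,0,0,0,0],[0,3,0,0,0,0],[0,0,-0.2,0,0.06,0],[0,0,-0.2,0,0.05,0],[0,0,0,0,0,0]]]'>/dev/null; python3 g.py;  python3 -m inch '[[[0,0,-0.15,0,0.05,0],[0,0,0,0,0,0]]]'>/dev/null; python3 g.py; python3 -m inch '[[[0,0,-0.15,0,0.05,0],[0,0,0,0,0,0]]]'>/dev/null; python3 g.py;python3 -m inch '[[[0,0,-0.15,0,0.05,0],[0,0,0,0,0,0]]]'>/dev/null; python3 g.py
```

```text
t 15.50 tcp [459.3 147.4 180.5] q6 0.45 q1 0.20 yaw(x) -104.25 tilt down [-0.0002 -0.    ] F [-0.9  0.1 -4.2] M [-0.058  0.134 -0.02 ] open 23.1
t 15.75 tcp [459.2 147.4 180.6] q6 0.50 q1 0.20 yaw(x) -107.06 tilt down [-0.0001 -0.    ] F [-0.2  0.1 -4.3] M [-0.076  0.102 -0.021] open 23.6
t 16.00 tcp [458.9 147.5 180.5] q6 0.55 q1 0.20 yaw(x) -109.89 tilt down [-0.0003  0.    ] F [ 0.1 -0.2 -2.8] M [-0.006  0.265 -0.009] open 23.2
t 16.25 tcp [458.8 147.6 180.5] q6 0.60 q1 0.20 yaw(x) -112.74 tilt down [-0.0003  0.0001] F [-0.8  0.4 -4.5] M [0.008 0.323 0.174] open 23.5
```

```bash
python3 -m inch '[[[0,0,-0.25,0,0.08,0],[0,0,-0.25,0,0.08,0],[0,0,-0.25,0,0.08,0],[0,0,0,0,0,0]]]' >/dev/null; python3 g.py; python3 -m inch '[[[0,0,-0.25,0,0.08,0],[0,0,-0.25,0,0.08,0],[0,0,-0.25,0,0.08,0],[0,0,0,0,0,0]]]' >/dev/null; python3 g.py
```

```text
t 16.75 tcp [458.2 148.  180.5] q6 0.84 q1 0.21 yaw(x) -126.46 tilt down [-0.0002  0.0002] F [-2.   2.4 -3.9] M [0.179 0.336 0.226] open 23.7
t 17.25 tcp [457.6 148.5 180.6] q6 1.08 q1 0.21 yaw(x) -140.17 tilt down [-0.0001  0.0003] F [-0.5  2.  -5.1] M [0.384 0.295 0.157] open 23.6
```

```bash
python3 -m inch '[[[0,0,0.3,0,-0.11,0],[0,0,0.3,0,-0.11,0],[0,-5,0,0,0,0],[0,-10,0,0,0,0],[0,-11,0,0,0,0],[0,-4,0,0,0,0],[0,0,0,0,0,0]]]' >/dev/null; python3 g.py 466.1 221 205 -98
```

```text
t 18.12 tcp [458.5 148.  211.3] q6 0.86 q1 0.21 yaw(x) -127.77 tilt down [0.0012 0.0002] F [ 0.6 -0.1 -4. ] M [-0.094  0.07  -0.038] open 23.6
shift at present axes mm [-62.4   6.3 -38.7]
turn rad [-0.001  -0.5195 -0.0007]
shift after turn [-73.4   6.3  -2.6]
```

```bash
python3 -m inch '[[[-20.5,0,-12.7,0,-0.173,0],[-22.4,0,-9,0,-0.173,0],[-23.6,0,-5,0,-0.173,0],[0,6,0,0,0,0],[0,0,0,0,0,0],[0,0,0,0,0,0]]]' >/dev/null; python3 g.py 466.1 221 198 -98
```

```text
t 18.88 tcp [465.5 219.2 204.4] q6 0.48 q1 0.34 yaw(x) -98.14 tilt down [-0.0005 -0.0005] F [-0.2  0.2 -3. ] M [-0.047  0.051 -0.004] open 23.5
shift at present axes mm [-1.9  6.4  0.3]
turn rad [ 0.0004 -0.0025  0.0005]
shift after turn [-1.9  6.4  0.3]
```

```bash
python3 -m inch '[[[-1.9,5,0.3,0,0,0],[0,6,0,0,0,0],[0,0,0,0,0,0]]]'>/dev/null; python3 g.py;  python3 -m inch '[[[0,3,0,0,0,0],[0,3,0,0,0,0],[0,0,0,0,0,0]]]'>/dev/null; python3 g.py
```

```text
t 19.25 tcp [465.7 221.4 192.7] q6 0.48 q1 0.34 yaw(x) -98.04 tilt down [-0.0014 -0.0005] F [-0.  -0.3 -4.4] M [-0.08   0.125  0.035] open 23.8
t 19.62 tcp [466.  221.7 187.3] q6 0.48 q1 0.34 yaw(x) -98.02 tilt down [-0.0006 -0.0002] F [ 0.  -0.1 -3.9] M [-0.073  0.129 -0.005] open 23.9
```

```bash
python3 -m inch '[[[0,4,0,0,0,0],[0,3,0,0,0,0],[0,0,-0.3,0,0.08,0],[0,0,-0.25,0,0.07,0],[0,0,0,0,0,0]]]'>/dev/null; python3 g.py;  python3 -m inch '[[[0,0,-0.2,0,0.05,0],[0,0,0,0,0,0]]]'>/dev/null; python3 g.py; python3 -m inch '[[[0,0,-0.2,0,0.05,0],[0,0,0,0,0,0]]]'>/dev/null; python3 g.py;python3 -m inch '[[[0,0,-0.15,0,0.04,0],[0,0,0,0,0,0]]]'>/dev/null; python3 g.py
```

```text
t 20.25 tcp [465.5 221.8 180.4] q6 0.63 q1 0.35 yaw(x) -106.59 tilt down [-0.0003 -0.0002] F [ 0.4  0.1 -4.5] M [-0.11   0.152  0.001] open 23.9
t 20.50 tcp [465.5 221.6 180.5] q6 0.68 q1 0.35 yaw(x) -109.39 tilt down [-0.0001 -0.0005] F [-0.1 -1.7 -4. ] M [-0.46  -0.03   0.046] open 23.5
t 20.75 tcp [465.4 221.6 180.6] q6 0.73 q1 0.35 yaw(x) -112.24 tilt down [ 0.0003 -0.0007] F [ 1.6 -3.3 -4.9] M [-0.796 -0.249  0.007] open 23.8
t 21.00 tcp [465.3 221.6 180.6] q6 0.77 q1 0.35 yaw(x) -114.52 tilt down [ 0.0003 -0.0006] F [ 1.4 -3.  -4.9] M [-1.009 -0.376  0.111] open 23.8
```

```bash
python3 -m inch '[[[0.7,0,0.2,0,0.03,0],[0,0,0,0,0,0]]]'>/dev/null; python3 g.py; python3 -m inch '[[[0,0,-0.1,0,0.03,0],[0,0,0,0,0,0]]]'>/dev/null; python3 g.py; python3 -m inch '[[[0,0,-0.1,0,0.04,0],[0,0,0,0,0,0]]]'>/dev/null; python3 g.py
```

```text
t 21.25 tcp [465.1 221.3 180.6] q6 0.80 q1 0.34 yaw(x) -116.35 tilt down [0.0003 0.0002] F [ 2.1 -1.6 -6.8] M [-0.631 -0.536  0.142] open 23.7
t 21.50 tcp [465.  221.4 180.6] q6 0.84 q1 0.34 yaw(x) -118.10 tilt down [0.0002 0.    ] F [ 2.5 -2.7 -6.2] M [-0.659 -0.658  0.191] open 23.6
t 21.75 tcp [464.9 221.4 180.6] q6 0.87 q1 0.34 yaw(x) -120.34 tilt down [0.0002 0.    ] F [ 2.6 -2.4 -5.8] M [-0.602 -0.645  0.195] open 23.6
```

```bash
python3 -m inch '[[[0.2,0,0.7,0,0.08,0],[0,0,-0.25,0,0.08,0],[0,0,-0.25,0,0.08,0],[0,0,0,0,0,0]]]' >/dev/null; python3 g.py; python3 -m inch '[[[0,0,-0.25,0,0.08,0],[0,0,-0.25,0,0.08,0],[0,0,0,0,0.02,0],[0,0,0,0,0,0]]]' >/dev/null; python3 g.py
```

```text
t 22.25 tcp [464.6 221.6 180.6] q6 1.11 q1 0.34 yaw(x) -134.03 tilt down [-0.0007  0.0007] F [ 1.1  0.3 -5.6] M [-0.033 -0.016  0.172] open 23.4
t 22.75 tcp [464.3 221.9 180.6] q6 1.29 q1 0.35 yaw(x) -144.28 tilt down [-0.0005  0.0007] F [ 0.8  1.7 -5. ] M [0.564 0.205 0.238] open 23.8
```

```bash
python3 -m inch '[[[0,0,0.3,0,-0.115,0],[0,0,0.3,0,-0.115,0],[0,-5,0,0,0,0],[0,-10,0,0,0,0],[0,-11,0,0,0,0],[0,-5,0,0,0,0],[0,0,0,0,0,0]]]' >/dev/null; python3 g.py 532.7 140.8 205 -98
```

```text
t 23.62 tcp [465.4 221.2 212.5] q6 1.06 q1 0.34 yaw(x) -131.27 tilt down [0.0013 0.0005] F [-0.2 -0.1 -4.3] M [-0.051  0.19   0.016] open 23.7
shift at present axes mm [ 16.1   7.5 103.6]
turn rad [-0.001  -0.5806 -0.001 ]
shift after turn [70.3  7.5 77.8]
```

```bash
python3 -m inch '[[[5.3,0,34.5,0,-0.15,0],[10.5,0,33.4,0,-0.15,0],[15.4,0,31.4,0,-0.15,0],[0,7,0,0,-0.13,0],[0,0,0,0,0,0],[0,0,0,0,0,0]]]' >/dev/null; python3 g.py 532.7 140.8 198 -98
```

```text
t 24.38 tcp [532.  140.8 204.5] q6 0.31 q1 0.17 yaw(x) -98.17 tilt down [-0.0005 -0.    ] F [-0.  -0.3 -3.9] M [-0.082  0.092  0.002] open 23.5
shift at present axes mm [-0.1  6.5  0.7]
turn rad [ 0.0005 -0.003   0.0001]
shift after turn [-0.1  6.5  0.7]
```

```bash
python3 -m inch '[[[0,6,0.5,0,0,0],[0,6,0,0,0,0],[0,0,0,0,0,0]]]'>/dev/null; python3 g.py;  python3 -m inch '[[[0,3,0,0,0,0],[0,3,0,0,0,0],[0,0,0,0,0,0]]]'>/dev/null; python3 g.py
```

```text
t 24.75 tcp [532.1 140.6 191.7] q6 0.31 q1 0.17 yaw(x) -98.03 tilt down [-0.0016 -0.0003] F [-0.4 -0.2 -3.5] M [-0.022  0.073 -0.047] open 23.6
t 25.12 tcp [532.6 140.5 186.3] q6 0.30 q1 0.16 yaw(x) -98.03 tilt down [-0.0006 -0.0001] F [-0.9 -0.4 -4.6] M [-0.1    0.107  0.017] open 23.6
```

```bash
python3 -m inch '[[[0,3,0,0,0,0],[0,3,0,0,0,0],[0,0,-0.3,0,0.08,0],[0,0,-0.25,0,0.07,0],[0,0,0,0,0,0]]]'>/dev/null; python3 g.py;  python3 -m inch '[[[0,0,-0.2,0,0.05,0],[0,0,0,0,0,0]]]'>/dev/null; python3 g.py; python3 -m inch '[[[0,0,-0.15,0,0.04,0],[0,0,0,0,0,0]]]'>/dev/null; python3 g.py;python3 -m inch '[[[0,0,-0.15,0,0.04,0],[0,0,0,0,0,0]]]'>/dev/null; python3 g.py
```

```text
t 25.75 tcp [532.2 140.6 180.5] q6 0.45 q1 0.17 yaw(x) -106.59 tilt down [-0.0001 -0.    ] F [-0.7 -1.3 -3.1] M [-0.034  0.083  0.003] open 23.4
t 26.00 tcp [532.  140.7 180.6] q6 0.50 q1 0.17 yaw(x) -109.39 tilt down [0. 0.] F [ 0.4 -0.6 -4.5] M [-0.002  0.027  0.094] open 23.4
t 26.25 tcp [531.9 140.8 180.6] q6 0.54 q1 0.17 yaw(x) -111.66 tilt down [0. 0.] F [ 0.3  0.4 -4.7] M [-0.032  0.002  0.076] open 23.7
t 26.50 tcp [531.8 140.8 180.6] q6 0.58 q1 0.17 yaw(x) -113.95 tilt down [ 0. -0.] F [ 0.1 -0.5 -4.6] M [ 0.028 -0.059  0.214] open 23.3
```

```bash
python3 -m inch '[[[0,0,-0.25,0,0.08,0],[0,0,-0.25,0,0.08,0],[0,0,-0.25,0,0.08,0],[0,0,0,0,0,0]]]' >/dev/null; python3 g.py; python3 -m inch '[[[0,0,-0.25,0,0.08,0],[0,0,-0.25,0,0.08,0],[0,0,-0.2,0,0.06,0],[0,0,0,0,0,0]]]' >/dev/null; python3 g.py
```

```text
t 27.00 tcp [531.1 141.2 180.6] q6 0.82 q1 0.17 yaw(x) -127.69 tilt down [0.0001 0.0002] F [ 1.1  0.9 -5.1] M [ 0.107 -0.092  0.203] open 24.0
t 27.50 tcp [530.6 141.8 180.6] q6 1.04 q1 0.17 yaw(x) -140.25 tilt down [0.0001 0.0003] F [ 0.9  1.8 -5.5] M [ 0.238 -0.171  0.275] open 23.6
```

```bash
python3 -m inch '[[[0,0,0.3,0,-0.115,0],[0,0,0.3,0,-0.115,0],[0,-5,0,0,0,0],[0,-10,0,0,0,0],[0,-11,0,0,0,0],[0,-4,0,0,0,0],[0,0,0,0,0,0]]]' >/dev/null; python3 g.py 537.5 215.4 205 -127
```

```text
t 28.38 tcp [531.3 141.2 211.3] q6 0.82 q1 0.17 yaw(x) -127.25 tilt down [0.0012 0.0002] F [-1.2 -0.3 -4.4] M [-0.069  0.173 -0.031] open 23.5
shift at present axes mm [-62.8   6.4 -40. ]
turn rad [-0.0008 -0.0044 -0.0008]
shift after turn [-62.9   6.3 -39.7]
```

```bash
python3 -m inch '[[[-31,0,-20,0,0,0],[-32,4,-20,0,0,0],[0,3,0,0,0,0],[0,0,0,0,0,0]]]' >/dev/null; python3 g.py 537.5 215.4 193 -127
python3 - <<'E'
from sock import *
s=snap('scene','s8.png')
cv2.imwrite('pics/s8a.png',np.clip(cv2.resize(s['image'][145:205,275:355],None,fx=10,fy=10,interpolation=cv2.INTER_CUBIC)*1.4,0,255).astype(np.uint8))
E
```

```text
t 28.88 tcp [536.7 215.2 202.7] q6 0.94 q1 0.29 yaw(x) -127.22 tilt down [-0.0016 -0.001 ] F [-1.1  0.5 -3.6] M [-0.098  0.109 -0.02 ] open 23.7
shift at present axes mm [-0.7  9.7  0.5]
turn rad [ 0.0007 -0.0038  0.0017]
shift after turn [-0.7  9.7  0.5]
```

View pics/s8a.png

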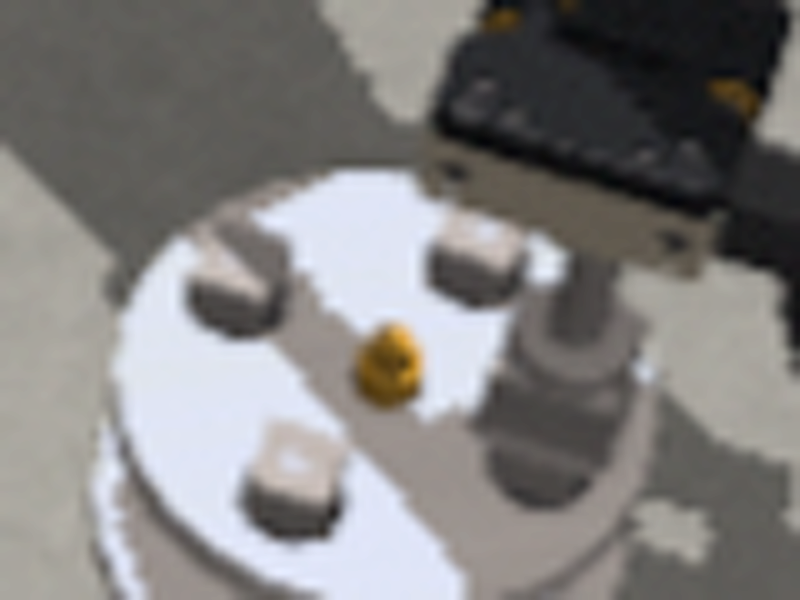

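```bash
python3 -m inch '[[[0,5,0,0,0,0],[0,5,0,0,0,0],[0,0,0,0,0,0]]]' >/dev/null; python3 g.py; python3 -m inch '[[[0,4,0,0,0,0],[0,2,0,0,0,0],[0,0,0,0,0,0]]]' >/dev/null; python3 g.py
python3 - <<'E'
from fit import *
for f in('scene0.png','s8.png'):
    c=load(f)
    for k,(X,Y) in enumerate([(.5407,.2152),(.4675,.2216),(.4609,.1483),(.5341,.1418)]):
        uv=proj(c,[[X,Y,.088]])[0].round().astype(int); w=(uv[0]-8,uv[1]-8,uv[0]+9,uv[1]+9)
        g=np.arange(-60,30,1.)
        cs=np.array([min(cost1(c,X+dx,Y+dy,np.radians(a),w) for dx in(-.0015,0,.0015) for dy in(-.0015,0,.0015)) for a in g]); i=np.argsort(cs)[:6]; print(f,k,g[i])
E
```

```text
t 29.30 tcp [536.9 215.  192.8] q6 0.94 q1 0.29 yaw(x) -127.28 tilt down [-0.0013 -0.0004] F [ 0.  -0.8 -3.6] M [-0.087  0.142  0.029] open 23.6
t 29.68 tcp [537.1 215.5 187.4] q6 0.94 q1 0.29 yaw(x) -127.24 tilt down [-0.0005 -0.0002] F [ 0.4  0.1 -4.1] M [-0.104  0.179  0.004] open 24.1
scene0.png 0 [ -3.  -2.  -5.  -1. -10.  -4.]
scene0.png 1 [-14. -15. -16. -13. -17. -18.]
scene0.png 2 [-11. -10.  -7.  -9.  -8. -12.]
scene0.png 3 [ -9. -10.  -8.  -7. -11. -12.]
s8.png 0 [17.  7.  5. 11.  3. 12.]
s8.png 1 [-35. -36. -34. -37. -38. -39.]
s8.png 2 [-31. -30. -32. -33. -34. -35.]
s8.png 3 [-32. -33. -35. -22. -36. -34.]
```

```bash
python3 -m inch '[[[0,4,0,0,0,0],[0,3,0,0,0,0],[0,0,-0.25,0,0.08,0],[0,0,-0.25,0,0.08,0],[0,0,-0.2,0,0.06,0],[0,0,0,0,0,0]]]'>/dev/null; python3 g.py;  python3 -m inch '[[[0,0,-0.25,0,0.08,0],[0,0,-0.25,0,0.08,0],[0,0,-0.2,0,0.06,0],[0,0,0,0,0,0]]]'>/dev/null; python3 g.py
```

```text
t 30.43 tcp [537.2 215.5 180.6] q6 1.16 q1 0.29 yaw(x) -139.83 tilt down [ 0.001  -0.0008] F [ 3.1 -2.2 -4.5] M [-0.711 -0.62   0.197] open 23.5
t 30.93 tcp [536.8 216.2 180.6] q6 1.38 q1 0.29 yaw(x) -152.36 tilt down [ 0.0008 -0.0006] F [ 3.2 -2.7 -6.7] M [-0.754 -0.863  0.159] open 23.3
```

Biting at the same angle where pass 1 ended (no slip). Continuing in small steps.

```bash
for i in 1; do python3 -m inch '[[[0,0,0.3,0,0.04,0],[0,0,0,0,0,0]]]'>/dev/null; python3 g.py; done; python3 -m inch '[[[0,0,0,0,0.04,0],[0,0,0,0,0,0]]]'>/dev/null; python3 g.py
```

```text
t 31.18 tcp [536.7 216.1 180.6] q6 1.42 q1 0.29 yaw(x) -154.63 tilt down [ 0.0005 -0.0002] F [ 4.3 -2.1 -5.9] M [-0.597 -0.811  0.202] open 23.9
t 31.43 tcp [536.7 216.3 180.6] q6 1.46 q1 0.29 yaw(x) -156.92 tilt down [ 0.0004 -0.    ] F [ 4.3 -1.4 -5.5] M [-0.519 -0.9    0.199] open 23.4
```

```bash
python3 -m inch '[[[0,0,-0.15,0,0.04,0],[0,0,0,0,0,0]]]'>/dev/null; python3 g.py; python3 -m inch '[[[0,0,-0.15,0,0.04,0],[0,0,0,0,0,0]]]'>/dev/null; python3 g.py
```

```text
t 31.68 tcp [536.5 216.4 180.6] q6 1.50 q1 0.29 yaw(x) -159.22 tilt down [ 0.0003 -0.0001] F [ 4.  -1.3 -5.8] M [-0.536 -0.905  0.218] open 23.6
t 31.93 tcp [536.5 216.5 180.6] q6 1.54 q1 0.30 yaw(x) -161.51 tilt down [ 0.0002 -0.0001] F [ 4.  -2.4 -7.4] M [-0.498 -1.006  0.187] open 23.8
```

```bash
python3 -m inch '[[[0,0,-0.15,0,0.035,0],[0,0,-0.15,0,0.035,0],[0,0,0,0,0,0]]]'>/dev/null; python3 g.py
```

```text
t 32.30 tcp [536.4 216.8 180.6] q6 1.62 q1 0.30 yaw(x) -165.65 tilt down [ 0.0003 -0.0001] F [ 4.  -2.  -7.3] M [-0.581 -1.06   0.328] open 23.9
```

```bash
python3 -m inch '[[[0,0,-0.15,0,0.035,0],[0,0,-0.15,0,0.035,0],[0,0,0,0,0,0]]]'>/dev/null; python3 g.py
```

```text
t 32.67 tcp [536.3 217.1 180.7] q6 1.69 q1 0.30 yaw(x) -169.65 tilt down [ 0.0004 -0.0003] F [ 4.  -1.7 -6.3] M [-0.621 -1.089  0.602] open 23.8
```

```bash
python3 -m inch '[[[0,0,0.4,0,-0.16,0],[0,0,0.4,0,-0.16,0],[0,-5,0,0,0,0],[0,-10,0,0,0,0],[0,-11,0,0,0,0],[0,-4,0,0,0,0],[0,0,0,0,0,0]]]' >/dev/null; python3 g.py 458.2 148.2 205 -127.5
```

```text
t 33.55 tcp [536.7 216.5 211.4] q6 1.37 q1 0.29 yaw(x) -151.34 tilt down [0.0011 0.0004] F [ 0.1  0.5 -4.2] M [-0.083  0.21  -0.025] open 23.7
shift at present axes mm [101.7   6.3  22.3]
turn rad [-4.00e-04 -4.16e-01 -1.10e-03]
shift after turn [102.    6.4 -20.7]
```

```bash
python3 -m inch '[[[33.9,0,7.4,0,-0.139,0],[34.6,0,2.6,0,-0.139,0],[34.7,0,-2.2,0,-0.139,0],[0,7,0,0,0,0],[0,0,0,0,0,0],[0,0,0,0,0,0]]]' >/dev/null; python3 g.py 458.2 148.2 193 -127.5
```

```text
t 34.30 tcp [458.1 148.5 203.6] q6 0.86 q1 0.21 yaw(x) -127.44 tilt down [-0.0001  0.0001] F [ 0.5  1.2 -3.9] M [-0.14   0.102 -0.044] open 23.8
shift at present axes mm [ 0.2 10.6  0.2]
turn rad [ 0.0002  0.001  -0.0001]
shift after turn [ 0.2 10.6  0.2]
```

```bash
python3 -m inch '[[[0,5,0,0,0,0],[0,5,0,0,0,0],[0,0,0,0,0,0]]]' >/dev/null; python3 g.py; python3 -m inch '[[[0,4,0,0,0,0],[0,3,0,0,0,0],[0,0,0,0,0,0]]]' >/dev/null; python3 g.py
```

```text
t 34.67 tcp [457.3 148.1 192.7] q6 0.86 q1 0.21 yaw(x) -127.41 tilt down [-0.0015 -0.0003] F [ 0.1  0.5 -4.1] M [-0.074  0.125  0.046] open 23.4
t 35.05 tcp [457.6 148.  186.3] q6 0.86 q1 0.21 yaw(x) -127.42 tilt down [-0.0005 -0.0001] F [-0.3  0.2 -4.1] M [-0.064  0.142  0.001] open 23.5
```

```bash
python3 -m inch '[[[0,4,0,0,0,0],[0,2,0,0,0,0],[0,0,-0.25,0,0.08,0],[0,0,-0.25,0,0.08,0],[0,0,-0.2,0,0.06,0],[0,0,0,0,0,0]]]'>/dev/null; python3 g.py;  python3 -m inch '[[[0,0,-0.25,0,0.08,0],[0,0,-0.25,0,0.08,0],[0,0,-0.2,0,0.06,0],[0,0,0,0,0,0]]]'>/dev/null; python3 g.py
```

```text
t 35.80 tcp [457.4 148.6 180.6] q6 1.08 q1 0.21 yaw(x) -139.99 tilt down [0.0003 0.0002] F [ 0.7  1.2 -4.9] M [ 0.181 -0.131  0.193] open 23.5
t 36.30 tcp [457.  149.2 180.6] q6 1.30 q1 0.21 yaw(x) -152.52 tilt down [0.0003 0.0003] F [ 0.9  0.9 -5.3] M [ 0.307 -0.262  0.202] open 23.6
```

```bash
python3 -m inch '[[[0,0,-0.15,0,0.04,0],[0,0,-0.15,0,0.04,0],[0,0,0,0,0,0]]]'>/dev/null; python3 g.py
```

```text
t 36.67 tcp [456.8 149.5 180.6] q6 1.38 q1 0.21 yaw(x) -157.08 tilt down [0.0003 0.0002] F [ 1.   1.4 -6. ] M [ 0.411 -0.356  0.223] open 23.8
```

```bash
python3 -m inch '[[[0,0,-0.15,0,0.035,0],[0,0,-0.15,0,0.035,0],[0,0,0,0,0,0]]]'>/dev/null; python3 g.py
```

```text
t 37.05 tcp [456.7 149.7 180.6] q6 1.45 q1 0.21 yaw(x) -161.24 tilt down [0.0002 0.0002] F [ 2.   2.2 -6.7] M [ 0.408 -0.505  0.213] open 23.6
```

```bash
python3 -m inch '[[[0,0,-0.1,0,0.03,0],[0,0,-0.1,0,0.03,0],[0,0,0,0,0,0]]]'>/dev/null; python3 g.py
```

```text
t 37.42 tcp [456.6 149.9 180.6] q6 1.51 q1 0.21 yaw(x) -164.69 tilt down [0.0001 0.0001] F [ 2.5  2.5 -6.3] M [ 0.576 -0.607  0.252] open 23.6
```

```bash
python3 -m inch '[[[0,0,-0.1,0,0.03,0],[0,0,-0.1,0,0.03,0],[0,0,0,0,0,0]]]'>/dev/null; python3 g.py
```

```text
t 37.80 tcp [456.5 150.1 180.6] q6 1.57 q1 0.21 yaw(x) -168.13 tilt down [0.0001 0.0001] F [ 2.2  2.2 -7.5] M [ 0.584 -0.68   0.276] open 23.5
```

```bash
python3 -m inch '[[[0,0,-0.1,0,0.03,0],[0,0,-0.1,0,0.03,0],[0,0,0,0,0,0]]]'>/dev/null; python3 g.py
```

```text
t 38.17 tcp [456.5 150.2 180.7] q6 1.63 q1 0.21 yaw(x) -171.56 tilt down [0.0001 0.    ] F [ 3.4  3.1 -7.2] M [ 0.716 -0.708  0.416] open 23.6
```

```bash
python3 -m inch '[[[0,0,-0.1,0,0.04,0],[0,0,0,0,0,0]]]'>/dev/null; python3 g.py
```

```text
t 38.42 tcp [456.5 150.4 180.7] q6 1.67 q1 0.21 yaw(x) -173.79 tilt down [0.0001 0.0001] F [ 3.5  3.  -6.5] M [ 0.781 -0.731  0.579] open 23.5
```

```bash
python3 -m inch '[[[0,0,0.4,0,-0.155,0],[0,0,0.4,0,-0.155,0],[0,-5,0,0,0,0],[0,-10,0,0,0,0],[0,-11,0,0,0,0],[0,-4,0,0,0,0],[0,0,0,0,0,0]]]' >/dev/null; python3 g.py 464.7 221.5 205 -131
```

```text
t 39.30 tcp [456.9 149.6 211.3] q6 1.36 q1 0.21 yaw(x) -156.09 tilt down [0.0009 0.0001] F [ 0.6 -0.5 -4.3] M [-0.048  0.193 -0.004] open 23.7
shift at present axes mm [-36.3   6.3 -62.6]
turn rad [-0.0005 -0.4379 -0.0008]
shift after turn [-59.4   6.3 -41.3]
```

```bash
python3 -m inch '[[[-12.1,0,-20.9,0,-0.146,0],[-15,0,-18.9,0,-0.146,0],[-17.6,0,-16.5,0,-0.146,0],[0,7,0,0,0,0],[0,0,0,0,0,0],[0,0,0,0,0,0]]]' >/dev/null; python3 g.py 464.7 221.5 193 -131
```

```text
t 40.05 tcp [464.2 220.8 203.4] q6 1.06 q1 0.34 yaw(x) -131.07 tilt down [-0.0006 -0.0005] F [ 0.9  0.3 -2.5] M [-0.041  0.131 -0.035] open 23.3
shift at present axes mm [-0.9 10.3 -0.1]
turn rad [ 0.0001 -0.0013  0.0008]
shift after turn [-0.9 10.4 -0.1]
```

```bash
python3 -m inch '[[[0,5,0,0,0,0],[0,5,0,0,0,0],[0,0,0,0,0,0]]]' >/dev/null; python3 g.py; python3 -m inch '[[[0,4,0,0,0,0],[0,3,0,0,0,0],[0,0,0,0,0,0]]]' >/dev/null; python3 g.py
```

```text
t 40.42 tcp [463.9 221.2 192.9] q6 1.06 q1 0.35 yaw(x) -130.99 tilt down [-0.0011 -0.0004] F [ 0.5  0.5 -4.7] M [-0.082  0.123  0.024] open 23.5
t 40.80 tcp [464.1 221.4 186.2] q6 1.06 q1 0.35 yaw(x) -130.97 tilt down [-0.0006 -0.0003] F [ 0.4 -0.7 -3.5] M [-0.064  0.135  0.012] open 23.7
```

```bash
python3 -m inch '[[[0,4,0,0,0,0],[0,2,0,0,0,0],[0,0,-0.25,0,0.08,0],[0,0,-0.25,0,0.08,0],[0,0,-0.2,0,0.07,0],[0,0,0,0,0,0]]]'>/dev/null; python3 g.py;  python3 -m inch '[[[0,0,-0.25,0,0.08,0],[0,0,-0.25,0,0.08,0],[0,0,-0.2,0,0.06,0],[0,0,0,0,0,0]]]'>/dev/null; python3 g.py
```

```text
t 41.55 tcp [464.  222.1 180.6] q6 1.29 q1 0.35 yaw(x) -144.11 tilt down [0.0004 0.0002] F [ 1.1  0.7 -5.1] M [ 0.089 -0.245  0.246] open 23.6
t 42.05 tcp [463.7 222.8 180.6] q6 1.51 q1 0.35 yaw(x) -156.64 tilt down [0.0005 0.0002] F [ 1.3  1.3 -4.9] M [ 0.29  -0.382  0.169] open 23.7
```

```bash
python3 -m inch '[[[0,0,-0.15,0,0.04,0],[0,0,-0.15,0,0.04,0],[0,0,0,0,0,0]]]'>/dev/null; python3 g.py
```

```text
t 42.42 tcp [463.5 223.  180.6] q6 1.59 q1 0.35 yaw(x) -161.20 tilt down [0.0004 0.0002] F [ 3.1  1.8 -5.2] M [ 0.325 -0.417  0.236] open 23.7
```

```bash
python3 -m inch '[[[0,0,-0.15,0,0.035,0],[0,0,-0.15,0,0.035,0],[0,0,0,0,0,0]]]'>/dev/null; python3 g.py
```

```text
t 42.80 tcp [463.4 223.2 180.7] q6 1.66 q1 0.35 yaw(x) -165.37 tilt down [0.0003 0.0001] F [ 2.7  1.2 -6.4] M [ 0.365 -0.621  0.223] open 23.8
```

```bash
python3 -m inch '[[[0,0,-0.1,0,0.03,0],[0,0,-0.1,0,0.03,0],[0,0,0,0,0,0]]]'>/dev/null; python3 g.py
```

```text
t 43.17 tcp [463.3 223.4 180.7] q6 1.73 q1 0.35 yaw(x) -168.82 tilt down [0.0002 0.0001] F [ 3.4  2.4 -6.2] M [ 0.513 -0.802  0.182] open 23.7
```

```bash
python3 -m inch '[[[0,0,-0.1,0,0.03,0],[0,0,-0.1,0,0.03,0],[0,0,0,0,0,0]]]'>/dev/null; python3 g.py
```

```text
t 43.55 tcp [463.3 223.6 180.7] q6 1.79 q1 0.35 yaw(x) -172.26 tilt down [0.0001 0.0001] F [ 3.6  2.4 -8.3] M [ 0.542 -0.827  0.193] open 23.6
```

```bash
python3 -m inch '[[[0,0,-0.1,0,0.03,0],[0,0,-0.1,0,0.03,0],[0,0,0,0,0,0]]]'>/dev/null; python3 g.py
```

```text
t 43.92 tcp [463.2 223.8 180.7] q6 1.85 q1 0.35 yaw(x) -175.69 tilt down [0.0001 0.0001] F [ 3.5  2.  -7. ] M [ 0.642 -0.878  0.308] open 23.5
```

```bash
python3 -m inch '[[[0,0,-0.1,0,0.025,0],[0,0,-0.1,0,0.025,0],[0,0,0,0,0,0]]]'>/dev/null; python3 g.py
```

```text
t 44.30 tcp [463.2 224.  180.7] q6 1.90 q1 0.35 yaw(x) -178.54 tilt down [0.0002 0.    ] F [ 3.8  2.4 -7.1] M [ 0.646 -0.952  0.461] open 23.4
```

```bash
python3 -m inch '[[[0,0,-0.1,0,0.03,0],[0,0,0,0,0,0]]]'>/dev/null; python3 g.py; python3 -m inch '[[[0,0,0.4,0,-0.155,0],[0,0,0.4,0,-0.155,0],[0,-5,0,0,0,0],[0,-10,0,0,0,0],[0,-11,0,0,0,0],[0,-4,0,0,0,0],[0,0,0,0,0,0]]]' >/dev/null; python3 g.py 531.2 141.4 205 -127
```

```text
t 44.55 tcp [463.2 224.1 180.7] q6 1.93 q1 0.35 yaw(x) 179.73 tilt down [0.0001 0.    ] F [ 4.1  2.2 -7.5] M [ 0.658 -0.968  0.536] open 23.5
t 45.42 tcp [463.4 223.4 211.3] q6 1.61 q1 0.35 yaw(x) -162.50 tilt down [0.0008 0.0003] F [-0.3  0.1 -4.8] M [-0.008  0.15  -0.048] open 23.4
shift at present axes mm [-40.    6.3  98.6]
turn rad [-2.000e-04 -6.196e-01 -9.000e-04]
shift after turn [ 24.7   6.3 103.4]
```

```bash
python3 -m inch '[[[-10,0,24.7,0,-0.155,0],[-6.1,0,26,0,-0.155,0],[-2.1,0,26.5,0,-0.155,0],[2.1,0,26.5,0,-0.155,0],[0,7,0,0,0,0],[0,0,0,0,0,0]]]' >/dev/null; python3 g.py 531.2 141.4 193 -127
```

```text
t 46.17 tcp [530.1 141.4 202.2] q6 0.81 q1 0.17 yaw(x) -127.11 tilt down [-0.0028 -0.    ] F [-0.5  1.3 -3.7] M [-0.073  0.121  0.044] open 24.0
shift at present axes mm [-0.7  9.2  0.9]
turn rad [ 0.0022 -0.0019  0.0017]
shift after turn [-0.6  9.2  0.9]
```

```bash
python3 -m inch '[[[0,5,0.3,0,0,0],[0,5,0,0,0,0],[0,0,0,0,0,0]]]' >/dev/null; python3 g.py; python3 -m inch '[[[0,4,0,0,0,0],[0,3,0,0,0,0],[0,0,0,0,0,0]]]' >/dev/null; python3 g.py
```

```text
t 46.55 tcp [530.8 141.4 193. ] q6 0.81 q1 0.17 yaw(x) -126.94 tilt down [-0.0011 -0.0002] F [-0.6  0.4 -3.3] M [-0.106  0.155  0.025] open 23.6
t 46.92 tcp [531.2 141.  186.2] q6 0.81 q1 0.17 yaw(x) -126.96 tilt down [-0.0006 -0.0001] F [-0.5 -0.6 -4.4] M [-0.087  0.112  0.019] open 23.6
```

```bash
python3 -m inch '[[[0,3,0,0,0,0],[0,2,0,0,0,0],[0,0,-0.25,0,0.08,0],[0,0,-0.25,0,0.08,0],[0,0,-0.2,0,0.07,0],[0,0,0,0,0,0]]]'>/dev/null; python3 g.py;  python3 -m inch '[[[0,0,-0.25,0,0.08,0],[0,0,-0.25,0,0.08,0],[0,0,-0.2,0,0.06,0],[0,0,0,0,0,0]]]'>/dev/null; python3 g.py
```

```text
t 47.67 tcp [530.8 141.8 181.5] q6 1.04 q1 0.17 yaw(x) -140.10 tilt down [-0.0002  0.0004] F [-0.3  1.8 -3.7] M [0.24  0.198 0.206] open 23.5
t 48.17 tcp [530.4 142.4 181.5] q6 1.26 q1 0.17 yaw(x) -152.62 tilt down [-0.0001  0.0004] F [-0.6  1.9 -4.9] M [0.509 0.08  0.17 ] open 23.9
```

```bash
python3 -m inch '[[[0,0,-0.15,0,0.04,0],[0,0,-0.15,0,0.04,0],[0,0,0,0,0,0]]]'>/dev/null; python3 g.py
```

```text
t 48.55 tcp [530.3 142.6 181.5] q6 1.34 q1 0.17 yaw(x) -157.18 tilt down [-0.0001  0.0004] F [-0.2  2.7 -5.6] M [0.634 0.06  0.238] open 23.6
```

```bash
python3 -m inch '[[[0,0,-0.15,0,0.03,0],[0,0,-0.15,0,0.03,0],[0,0,0,0,0,0]]]'>/dev/null; python3 g.py
```

```text
t 48.92 tcp [530.2 142.8 181.6] q6 1.40 q1 0.17 yaw(x) -160.77 tilt down [-0.0001  0.0002] F [ 0.6  2.8 -6.6] M [ 0.747 -0.03   0.217] open 23.2
```

```bash
python3 -m inch '[[[0,0,-0.1,0,0.03,0],[0,0,-0.1,0,0.03,0],[0,0,0,0,0,0]]]'>/dev/null; python3 g.py
```

```text
t 49.30 tcp [530.1 142.9 181.5] q6 1.47 q1 0.17 yaw(x) -164.23 tilt down [-0.0001  0.0001] F [-0.1  4.7 -6.6] M [ 0.875 -0.067  0.176] open 23.4
```

```bash
python3 -m inch '[[[0,0,-0.1,0,0.03,0],[0,0,-0.1,0,0.03,0],[0,0,0,0,0,0]]]'>/dev/null; python3 g.py
```

```text
t 49.67 tcp [530.1 143.1 181.6] q6 1.53 q1 0.17 yaw(x) -167.67 tilt down [-0.      0.0001] F [ 0.9  4.1 -7.1] M [ 0.986 -0.065  0.163] open 23.7
```

```bash
python3 -m inch '[[[0,0,-0.1,0,0.03,0],[0,0,-0.1,0,0.03,0],[0,0,0,0,0,0]]]'>/dev/null; python3 g.py
```

```text
t 50.05 tcp [530.1 143.3 181.6] q6 1.59 q1 0.17 yaw(x) -171.11 tilt down [-0.      0.0001] F [ 2.3  3.5 -7. ] M [ 1.039 -0.131  0.241] open 23.9
```

```bash
python3 -m inch '[[[0,0,-0.1,0,0.03,0],[0,0,-0.1,0,0.03,0],[0,0,0,0,0,0]]]'>/dev/null; python3 g.py
```

```text
t 50.42 tcp [530.1 143.5 181.6] q6 1.65 q1 0.17 yaw(x) -174.54 tilt down [0. 0.] F [ 1.9  4.3 -8.2] M [ 1.109 -0.174  0.403] open 23.5
```

```bash
python3 -m inch '[[[0,0,-0.1,0,0.04,0],[0,0,0,0,0,0]]]'>/dev/null; python3 g.py
```

```text
t 50.67 tcp [530.1 143.6 181.6] q6 1.69 q1 0.17 yaw(x) -176.77 tilt down [0.     0.0001] F [ 1.3  5.1 -8.3] M [ 1.203 -0.19   0.537] open 23.4
```

```bash
python3 -m inch '[[[0,0,0.4,0,-0.155,0],[0,0,0.4,0,-0.155,0],[0,-5,0,0,0,0],[0,-10,0,0,0,0],[0,-11,0,0,0,0],[0,-4,0,0,0,0],[0,0,0,0,0,0]]]' >/dev/null; python3 g.py 562.1 -161.6 205 -61
python3 - <<'E'
from g import *
s,R=st(); p=s['tool_pos']; psi=np.arctan2(R[1,0],R[0,0]); n=10; d=(np.array([.5621,-.1616])-p[:2])*1000/n; tt=np.radians(-61)-psi
print(tt/n)
for i in range(n):
    a=psi+tt/n*i; print(round(d@[np.cos(a),np.sin(a)],1), round(d@[-np.sin(a),np.cos(a)],1))
E
```

```text
t 51.55 tcp [530.5 142.8 212.4] q6 1.38 q1 0.17 yaw(x) -159.07 tilt down [0.0012 0.0001] F [ 0.2 -0.3 -3.6] M [-0.026  0.148  0.01 ] open 23.8
shift at present axes mm [ 79.3   7.4 295.6]
turn rad [-1.2000e-03 -1.7116e+00 -5.0000e-04]
shift after turn [ 281.5    7.4 -119.9]
0.17116017782574552
7.9 29.6
12.8 27.8
17.4 25.2
21.4 21.9
24.8 17.9
27.5 13.4
29.4 8.5
30.4 3.4
30.5 -1.8
29.8 -7.0
```

```bash
python3 -m inch '[[[7.9,0,29.6,0,-0.171,0],[12.8,0,27.8,0,-0.171,0],[17.4,0,25.2,0,-0.171,0],[21.4,0,21.9,0,-0.171,0],[24.8,0,17.9,0,-0.171,0],[27.5,0,13.4,0,-0.171,0],[29.4,0,8.5,0,-0.171,0],[30.4,0,3.4,0,-0.171,0]]]' >/dev/null; python3 -m inch '[[[30.5,0,-1.8,0,-0.171,0],[29.8,0,-7,0,-0.171,0],[0,0,0,0,0,0],[0,0,0,0,0,0]]]' >/dev/null; python3 g.py 562.1 -161.6 140 -61
```

```text
t 53.05 tcp [ 561.6 -161.2  211.1] q6 -0.87 q1 -0.37 yaw(x) -61.21 tilt down [-0.0009  0.0008] F [-0.7  0.4 -3.4] M [-0.017  0.018  0.041] open 23.8
shift at present axes mm [ 0.6 71.1  0.3]
turn rad [ 0.0004 -0.0036 -0.0011]
shift after turn [ 0.5 71.1  0.2]
```

Back over the stand. I check alignment in the scene camera before lowering.

```bash
python3 -m inch '[[[0.6,20,0.3,0,0,0],[0,25,0,0,0,0],[0,15,0,0,0,0],[0,0,0,0,0,0]]]' >/dev/null; python3 g.py 562.1 -161.6 111 -61
python3 - <<'E'
from sock import *
s=snap('scene','s9.png')
cv2.imwrite('pics/s9a.png',np.clip(cv2.resize(s['image'][190:260,165:245],None,fx=8,fy=8,interpolation=cv2.INTER_CUBIC)*1.5,0,255).astype(np.uint8))
E
```

```text
t 53.55 tcp [ 561.1 -161.   149.2] q6 -0.87 q1 -0.37 yaw(x) -61.05 tilt down [-0.0038  0.0015] F [-0.1 -0.1 -4.4] M [-0.05   0.005 -0.019] open 23.2
shift at present axes mm [ 1.1 38.2  0.7]
turn rad [ 0.0026 -0.0009 -0.0031]
shift after turn [ 1.  38.2  0.6]
```

View pics/s9a.png

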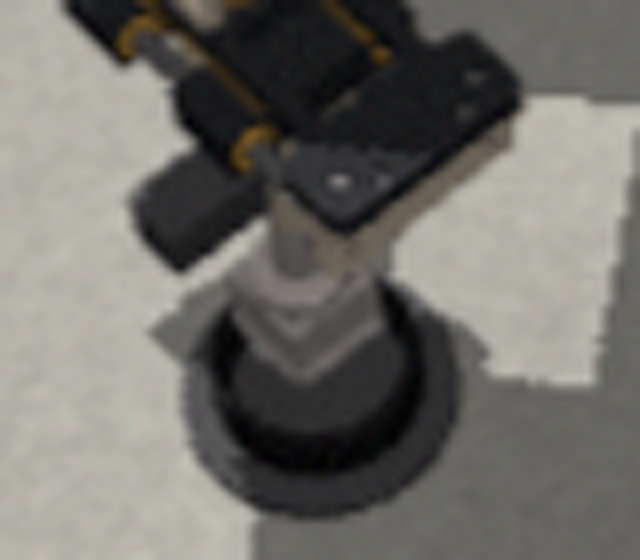

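```bash
python3 -m inch '[[[0.5,12,0.3,0,0,0],[0,10,0,0,0,0],[0,8,0,0,0,0],[0,0,0,0,0,0],[0,0,0,0,0,0]]]' >/dev/null; python3 g.py 562.1 -161.6 109 -61
```

```text
t 54.23 tcp [ 563.1 -162.4  121.9] q6 -0.87 q1 -0.37 yaw(x) -61.07 tilt down [ 0.0003 -0.0001] F [-0.1  0.4 -4. ] M [-0.061  0.    -0.039] open 23.5
shift at present axes mm [-1.2 12.9 -0.5]
turn rad [-0.0002 -0.0012  0.0002]
shift after turn [-1.2 12.9 -0.5]
```

```bash
python3 -m inch '[[[-0.9,5,-0.4,0,0,0],[0,4,0,0,0,0],[0,2,0,0,0,0],[0,0,0,0,0,0]]]' >/dev/null; python3 g.py 562.1 -161.6 109 -61;  python3 -m inch '[[[0,1,0,0,0,0],[0,0,0,0,0,0]]]' >/dev/null; python3 g.py 562.1 -161.6 109 -61
```

```text
t 54.73 tcp [ 562.  -161.6  110.3] q6 -0.87 q1 -0.37 yaw(x) -61.06 tilt down [-0.0005  0.0001] F [-0.3  0.4 -5.1] M [-0.073 -0.026  0.015] open 23.4
shift at present axes mm [0.  1.3 0.1]
turn rad [ 0.0003 -0.0011 -0.0003]
shift after turn [0.  1.3 0.1]
t 54.98 tcp [ 562.2 -161.7  109.7] q6 -0.87 q1 -0.37 yaw(x) -61.07 tilt down [ 0.0001 -0.    ] F [-0.8  0.6 -4.2] M [-0.05   0.051 -0.014] open 23.5
shift at present axes mm [-0.2  0.7 -0. ]
turn rad [-0.     -0.0011  0.    ]
shift after turn [-0.2  0.7 -0. ]
```

```bash
python3 -m inch '[[[0,1,0,0,0,0],[0,0,0,0,0,0]]]' >/dev/null; python3 g.py;  python3 -m inch '[[[0,0.7,0,0,0,0],[0,0,0,0,0,0]]]' >/dev/null; python3 g.py
```

```text
t 55.23 tcp [ 562.3 -161.8  108.8] q6 -0.87 q1 -0.37 yaw(x) -61.07 tilt down [ 0.0003 -0.0001] F [ 0.7  0.2 -3.9] M [-0.062  0.004 -0.03 ] open 23.6
t 55.48 tcp [ 562.5 -161.9  108.6] q6 -0.87 q1 -0.37 yaw(x) -61.06 tilt down [ 0.0007 -0.0003] F [-1.7 -0.6  1.7] M [-0.035  0.397  0.05 ] open 23.8
```

```bash
python3 -m inch '[[[0,0,0,0,0,0],[0,0,0,0,0,0],[0,0,0,0,0,0],[0,0,0,0,0,0]]]' 60 20; python3 -m inch '[[[0,-10,0,0,0,0],[0,-20,0,0,0,0],[0,-30,0,0,0,0],[0,-40,0,0,0,0],[0,-40,0,0,0,0],[-30,0,0,0,0,0],[-60,0,0,0,0,0],[-60,0,0,0,0,0]]]'; python3 g.py
```

```text
t: 55.98
tool_pos: [0.5622, -0.1617, 0.1079]
orientation: [-1.407, 0.83, -0.83]
force: [0.6, 0.2, -0.1]
opening: 0.0577
t: 56.98
tool_pos: [0.4892, -0.0295, 0.2499]
orientation: [-1.405, 0.829, -0.832]
force: [0.4, 0.1, 0.2]
opening: 0.0603
t 56.98 tcp [489.2 -29.5 249.9] q6 -0.67 q1 -0.17 yaw(x) -61.13 tilt down [ 0.0024 -0.0001] F [0.4 0.1 0.2] M [0.009 0.046 0.005] open 60.3
```

```bash
python3 -m inch '[[[-60,0,-20,0,0,0],[-60,0,-20,0,0,0],[-60,0,-20,0,0,0],[0,0,0,0,0,0],[0,0,0,0,0,0]]]'; python3 - <<'E'
from wfit import *
s=snap('scene','s10.png');t=snap('top','t10.png')
r,f=fitbar([t,s],.562,-.160,np.radians(-61),.008);print(r[:2],np.degrees(r[2]))
cv2.imwrite('pics/e1.png',np.hstack([overlay(k,*r,.008,'') for k in(t,s)]))
cv2.imwrite('pics/e2.png',cv2.resize(s['image'],(800,600)))
E
```

```text
t: 57.6
tool_pos: [0.3523, 0.0966, 0.2495]
orientation: [-1.405, 0.827, -0.831]
force: [-0.3, -0.3, 0.3]
opening: 0.06
[ 0.56096782 -0.16181196] -60.34966162054583
```

View pics/e1.png

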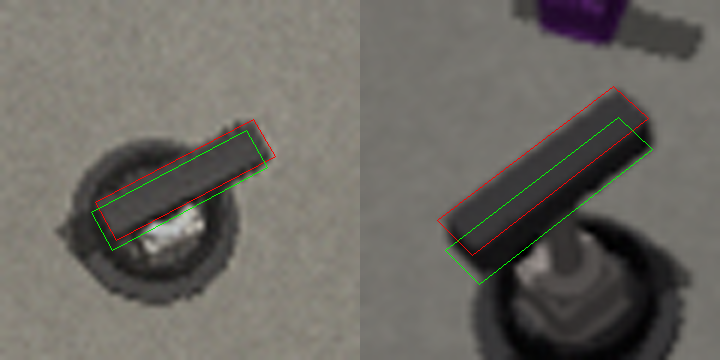

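View pics/e2.png

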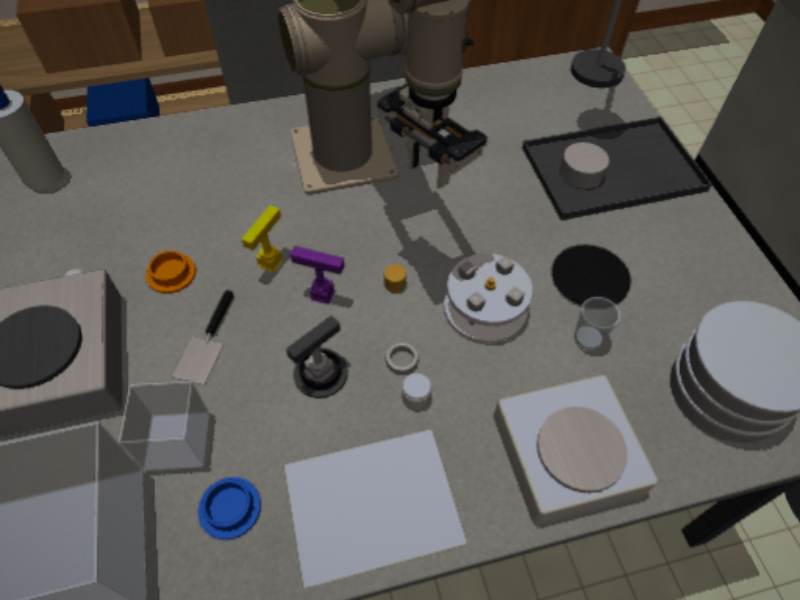

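The wrench stands upright in its stand at (320,350), with its pose as at the start. The bystanders are unmoved, the nuts at (490,285) are turned, and the gripper is clear of everything.

```bash
python3 -c "
from plant import robot; print(robot.close_job())"
```

```text
the job is handed in; nothing more can be done
None
```

I tightened all four nuts clockwise in cross order in two passes, put the wrench back in its stand and handed the job in at about 57.7 s. No verdict was reported.

- **First pass:** I worked one nut, the one facing it, then the other two. By wrench angle each nut turned about 27° once it started moving. A rough fit of the camera image gave about 21–24° for three of the nuts (the fourth was hidden), so the two measurements disagree somewhat. On the second pass the wrench bit again at the same angles, so it had not slipped in the grip.
- **Second pass:** Each nut ran at about 0.2 N m until the torque rose sharply. I stopped at 0.60, 0.58, 0.54 and 0.54 N m, below the 1 N m at which a stud is overstrained.
- **Contact with the cell:** Sideways forces on the wrench stayed around 6 N or less in the readings I took after each move. On the first nut it was off centre by a millimetre or two until I corrected it.
- **Last check:** The final pictures show the wrench upright in its stand within about 1 mm and 1° of where it started. The gripper was open and clear, with no force on it, and the other things look unmoved.

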